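# Store the calibration weight in the case with the locking lid stay

## Robot

A 6-joint arm with a two-finger parallel gripper is mounted at the origin on the work surface. World frame = base frame: x ahead of the robot, y to its left, z up, the work surface at z = 0. Lengths are in m, angles in rad, forces in N, time in s.
With the tool pointing down it reaches from about 0.35 to 0.775 m from the base axis. Payload 7.3 kg.
Tool frame: the origin (TCP) lies on the mounting face of the last link; the fingertips stand 178 mm ahead of it and the grasp point (between the pads) lies hold_point_z ahead of it (hold_point_z is the distance from the TCP to the grasp point, in m); x points along the fingers, y is the direction in which the jaws open and shut, and the axes are right-handed (so a half turn about x gives the same grasp; the last joint's range is limited). The gripper opens to 92 mm and grips with 3 to 60 N. Pads are 19 mm wide; open, the fingers measure 130 mm over their backs; the gripper's body (75 mm by 190 mm) begins 47 mm behind the grasp point.
Start: joints at [1.001, 0.342, 1.524, -0, 1.275, -0.146], TCP at [0.216, 0.479, 0.405] pointing down, gripper open.
Joint ranges: [-2.53, 2.53], [-0.77, 2.02], [0.04, 2.7], [-1, 4.14], [0.28, 2.66], [-3.11, 3.11]. Speed limits (rad/s): [2.57, 2.57, 3.14, 3.14, 3.14, 3.14].

## Interface

Orientations are given as [roll, pitch, yaw] about the fixed x, y, z axes, in that order (R = Rz(yaw) Ry(pitch) Rx(roll)).
In Python, from cell import * gives the robot as it stands.
- The arm moves only by the shell command python3 -m jog 'ROWS' [FORCE]. ROWS is JSON, a list of rows, each an object with "delta_pos": the shift along the world's x, y, z in units of 50 mm (1.0 is 50 mm), a list of three; "twist": the turn, a rotation vector about the world's x, y, z in units of 6 degrees (1.0 is 6 degrees), a list of three; "fingers": the finger opening in mm, from 0 to 91.8. In form: [{"delta_pos": [x, y, z], "twist": [wx, wy, wz], "fingers": fingers}, ...]. A call has 1 to 8 rows; each row shifts and turns the commanded pose from where the row before left it; what a row does not reach is not made up. A row lasts 1/10 s, in which the tool goes at most 50 mm and 8.59 degrees, less where a joint would pass 70% of its speed; a pose out of reach is approached as far as the arm can. A call is refused whole if a number of a shift passes 1 or a number of a turn 1, either way. A call with a gripper value outside its range is refused whole. The fingers move at their own pace and stop on an object; FORCE is the grip in N (left out, the last holds). Time passes only in rows, so rows that do not move let the fingers close. It gives the time, the measured TCP pose, the force and the opening at its end, in the units of the state.
- observe(): the state, without advancing time (a new reading comes with each control period).
- read_camera(name): name is "scene" or "top" or "wrist"; returns a dict with "color" (480x640x3 uint8, red, green, blue), "fov_y" (degrees; the focal length in pixels is half the picture's height over the tangent of half this angle, whatever the lens; pixels are square), "cx", "cy" (the principal point, pixels), "extrinsics" (4x4, takes a point from camera to world coordinates); the wrist camera has in their place "mount" (4x4, takes a point from camera to tool coordinates, whose origin is the TCP and whose axes are the tool frame's). Camera axes: x right, y down, z forward; pixel columns grow to the right and rows downward; lengths in m; the calibration is good to about 2 mm. The wrist camera is an equidistant fisheye: a pixel r from the principal point sees the ray r / f radians off the axis. A picture is of the moment at which its call begins: read the wrist's pose just before it. There is no depth.
- hand_in(): hands the job in, once; it reports no verdict.
The state is a dict: "time": time; "qpos": joint angles; "qvel": joint speeds; "joint_efforts": joint torques, N m; "tool_pos": TCP position; "tool_rot": TCP orientation; "contact_force": force on the tool from outside, world axes, zero at the start; "torque": the same for the moment, N m; "opening": finger opening in m.
Only numpy, scipy, OpenCV 4.12 (cv2) and the standard library are available. Lean on these libraries where they do the work, as an engineer would, in place of code of your own. Each camera call takes 0.05 s, during which the arm holds its last target.

## Task

Put the larger of the two knobbed steel calibration weights away in the grey case: raise the lid by its bar until the folding stay on the side snaps past straight and holds the lid up by itself, and let go; stand the weight upright inside on the floor. Then pull the stay's elbow by its black sleeve to break the lock and lower the lid gently, under control all the way, until it is fully shut; never let the lid fall, never force the case, lid or stay, and leave everything else where it is.

Things in the scene. Friction and masses are not known exactly. Their poses are not given: they have to be found in the camera images.
- case: grey steel case fixed to the bench, 180 (x) x 220 (y) x 100 mm (z), walls 4 mm, inner floor 8 mm above its underside, on a black foot 5 mm wider all round. Origin: centre of its underside. Its x points from the front (the lid bar's side, nearer the robot) to the hinge side, y to its left, z up. It may be turned 0.3 rad either way
- case_in (a point): centre of the case's inner floor; axes as the case's
- lid_hinge (a point): middle of the lid's hinge line, on the far top rim: 90 mm along the case's +x and 100 mm up; the hinge line runs along the case's y
- lid (a joint): lid angle, rad: 0 shut, growing as the front edge rises. 0.45 kg, a quarter more or less; falls hard if let go unlocked. Tops out with the stay straight, somewhere from 1.27 to 1.48, each time different: pull it right up to this firm stop (within 1 mm at the bar: feel for it), only there does the elbow snap past straight. Let down, it settles 9 mm lower at the bar, locked. Stop at 15 N at most
- lid_bar (a point): middle of the lid's handle: round steel bar 12 mm thick, 100 mm long along the case's y, held at its ends 50 mm ahead of the lid's front edge (44 mm gap). 230 mm from the hinge line, 104 mm above the bench when shut, about 325 mm when up. It can turn between the fingers, so a gripper pointing down can carry it all the way. Lifting takes 4 to 9 N; at the stop the force rises steeply
- stay_up (a joint): angle of the elbow of the folding stay, rad: 0 folded (lid shut), 2.57 straight, 2.92 at its stop past straight (locked). An over-centre spring drives the elbow to the stop from about 2.47 on, and towards folded below that. To break the lock takes about 5 to 12 N at the sleeve; the lid first rises 9 mm, then weighs on the sleeve with 10 to 15 N to the end, so grip firmly
- stay_pivot (a point): lower pivot of the stay, on a foot clamped in a slot outside the case's right-hand (-y) side: -5 mm in x, -124 mm in y, 55 mm up from the case's origin, give or take 6 mm along the slot. It slips if the lid or stay is forced (50 N along the stay, some 20 N at the bar), which must not happen. The stay is two flat links 14 mm wide, each 80.7 mm between pivots; the upper ends on the lid's side
- stay_grip (a point): middle of the elbow's grip: round black sleeve 14 mm thick, 60 mm long along the case's y, 52 mm outside the stay's plane. It runs on a circle of 80.7 mm about the lower pivot: locked, about 48 mm in +x and 65 above it; lid shut, 80 in -x and 14 above (as at the start). Pull it up and to the case's front to break the lock, keep it between the fingers, lower it along the circle. It can turn in them
- weight: the larger steel calibration weight, 0.5 kg (may differ by a fifth): cylinder 40 mm wide and 42 mm tall, with a necked knob on top, 74 mm in all. Origin: centre of its base. Stands on the bench to the robot's right; it and the smaller weight may have changed places
- weight_knob (a point): middle of the weight's knob (18 mm wide, 12 mm high), 66 mm above its base
- small_weight: bystander: the smaller weight of the same shape, 26 mm wide, 58 mm tall; origin under its base
- chuck: bystander: flat round aluminium sample chuck, 80 mm wide, 25 mm high; origin under its centre
- cartridge: bystander: black load-cell cartridge block, 75 x 32 x 30 mm with short metal ends along x; origin under its centre
- jar: bystander: small lidded jar, 52 mm wide, 60 mm tall; origin under its centre
- driver: bystander: screwdriver lying flat; origin under its middle, handle to its -x
- chip_tray: bystander: black divided chip tray, 100 x 100 x 14 mm; origin under its centre
- tweezers: bystander: steel tweezers lying flat, 120 mm long along x; origin under their middle
Things that resemble listed ones, but are neither listed nor needed, are in the scene too. What is shaped like the weight but green or yellow is not meant.

How it is judged:
On the way, in this order (a step that is already met when the one before it is completed fails the run):
1. the lid stands open by itself, its stay locked past straight, the fingers off the case (value of joint stay_up above 2.8 rad and value of joint lid above 1 rad and contact force between the fingers and case below 0.3 N), for 0.3 s.
2. with the stay still locked, the larger weight stands upright on the case's floor, let go (x of weight in the frame of case_in between -0.075 and 0.075 m and y of weight in the frame of case_in between -0.095 and 0.095 m and z of weight in the frame of case_in below 0.006 m and angle between weight's own z axis and vertical below 0.1 rad and value of joint stay_up above 2.8 rad and contact force between the fingers and weight below 0.3 N), for 0.3 s.
At the end, for the whole second after the job is handed in: the lid is fully shut (within 0.03 rad) and the larger weight stands upright (within 0.1 rad), at rest, on the floor inside the case, fingers off (x of weight in the frame of case_in between -0.075 and 0.075 m and y of weight in the frame of case_in between -0.095 and 0.095 m and z of weight in the frame of case_in below 0.006 m and angle between weight's own z axis and vertical below 0.1 rad and value of joint lid below 0.03 rad and linear speed of weight below 0.02 m/s); the robot touches nothing.
It fails at once if the lid falls: it closes faster than 2 rad/s (velocity of joint lid below -2 rad/s).
It fails at once if the lid or its stay is forced: the clamped lower pivot of the stay is dragged more than 3 mm in its slot (distance of stay_pivot from where it was at the start of the episode above 0.003 m).
It fails at once if a bystander is disturbed: the smaller weight, chuck, cartridge, jar, screwdriver, tray or tweezers move more than 30 mm (distance of any of small_weight, chuck, cartridge, jar, driver, chip_tray, tweezers from where it was at the start of the episode above 0.03 m).
It also fails if it takes over 72 s, if anything falls off the work surface, if the arm or the gripper's body presses on something with over 40 N, if the wrist force passes 120 N, or if a joint passes its speed limit or range.

## Working session

There is one attempt and no reset: what is moved stays moved. The work goes in short steps, Python scripts to look and compute and a shell command to move; the robot and the scene stay as the last step left them, time stands still between calls to the robot, and variables do not carry over. Pictures are saved under pics/ and viewed, and the job is handed in when it is done.

```bash
ls -la; mkdir -p pics; python3 - <<'E'
from cell import *
import cv2
s=observe()
for k,v in s.items(): print(k,v)
for n in ["scene","top","wrist"]:
    c=read_camera(n)
    cv2.imwrite(f"pics/{n}0.png",c["color"][:,:,::-1])
    for k,v in c.items():
        if k!="color": print(n,k,v)
try: print(hold_point_z)
except Exception as e: print(e)
E
```

```text
total 12
drwxr-xr-x  3 agent agent 4096 Dec  5 18:13 .
drwxr-xr-x 23 root  root  4096 Dec  5 18:13 ..
drwxr-xr-x  2 agent agent 4096 Dec  5 18:13 pics
time 0.0
qpos [ 1.00097719e+00  3.42712683e-01  1.52502733e+00 -3.91199132e-05
  1.27539112e+00 -1.46030214e-01]
qvel [ 3.89694317e-04  5.40440459e-04 -1.09692574e-03 -1.86205090e-03
  1.66677093e-05  2.68535770e-04]
joint_efforts [ 1.76392066e-03 -4.31228507e+01 -2.44220567e+01  7.18255481e-02
  5.58489806e-02 -9.10808853e-05]
tool_pos [0.21581172 0.47843854 0.40404637]
tool_rot [-1.69251643  1.5692574  -2.11629393]
contact_force [ 0.56505182 -0.50530868  0.39590973]
torque [ 0.00048734 -0.01476858  0.00474753]
opening 0.09189096247829874
scene fov_y 56.52881492207837
scene cx 326.2589080755711
scene cy 234.76961861244916
scene extrinsics [[ 0.15230616  0.67102638 -0.72562141  1.3474583 ]
 [ 0.98821166 -0.11491664  0.10115278 -0.04905019]
 [-0.01550979 -0.73247373 -0.6806186   0.82648594]
 [ 0.          0.          0.          1.        ]]
top fov_y 53.12691388757635
top cx 326.0272967383276
top cy 242.32281331104073
top extrinsics [[-0.01676904 -0.99705845  0.074788    0.48315976]
 [-0.99967024  0.01817378  0.01814203  0.06091168]
 [-0.01944785 -0.07445911 -0.99703441  1.18046716]
 [ 0.          0.          0.          1.        ]]
wrist fov_y 65.70646984690485
wrist cx 322.3114130925535
wrist cy 242.54114543841146
wrist mount [[-1.61544349e-04 -3.00711639e-01  9.53715096e-01  1.92240332e-02]
 [ 9.99999987e-01 -6.31978043e-05  1.49457665e-04 -7.32436259e-04]
 [ 1.53290406e-05  9.53715107e-01  3.00711645e-01 -8.22747271e-02]
 [ 0.00000000e+00  0.00000000e+00  0.00000000e+00  1.00000000e+00]]
0.1592
```

View pics/scene0.png

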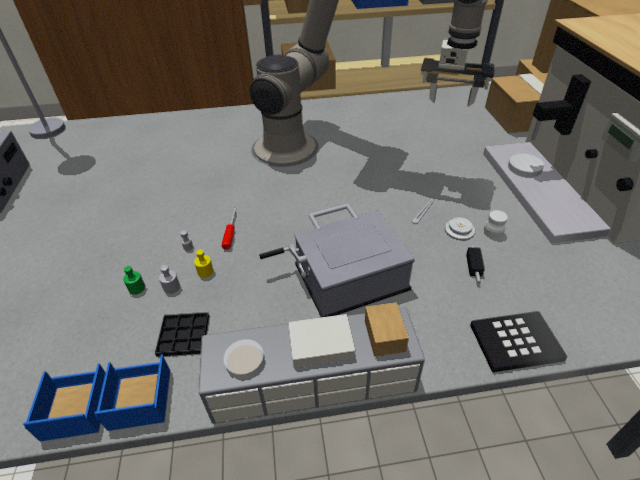

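View pics/top0.png

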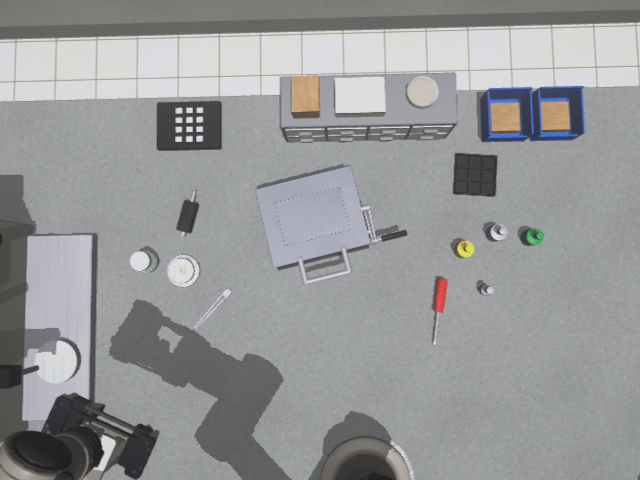

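View pics/wrist0.png

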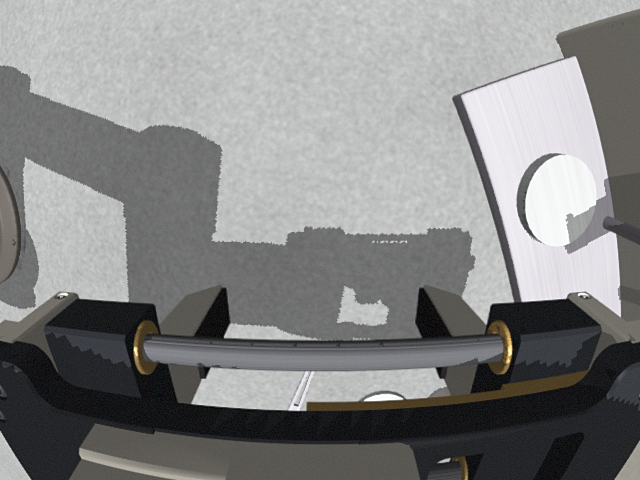

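The scene view shows the case at (355,260) with its lid bar at (333,213) and the black sleeve at (272,253). Four weight-shaped things stand on the right: small grey (187,241), larger grey (170,280), yellow (204,264) and green (134,281). In the top view they are at (487,290) small grey, (498,232) larger grey, (465,249) yellow and (535,237) green. I'll choose the larger grey one and check it in a close crop.

```bash
cat > h.py <<'E'
import numpy as np, cv2
from scipy.spatial.transform import Rotation as Ro
from cell import *
def Rt(s=None):
    s=s or observe(); return Ro.from_euler('xyz',s["tool_rot"]).as_matrix(), np.array(s["tool_pos"])
def cam(n):
    s=observe(); c=read_camera(n)
    c["f"]=240/np.tan(np.radians(c["fov_y"]/2)); c["name"]=n
    if n=="wrist":
        R,p=Rt(s); T=np.eye(4); T[:3,:3]=R; T[:3,3]=p; c["E"]=T@np.array(c["mount"])
    else: c["E"]=np.array(c["extrinsics"])
    return c
def ray(c,u,v):
    x,y=(u-c["cx"]),(v-c["cy"])
    if c["name"]=="wrist":
        r=np.hypot(x,y); t=r/c["f"]; d=np.array([x/r*np.sin(t),y/r*np.sin(t),np.cos(t)]) if r>0 else np.array([0,0,1.])
    else: d=np.array([x/c["f"],y/c["f"],1.]); d/=np.linalg.norm(d)
    return c["E"][:3,3], c["E"][:3,:3]@d
def onz(c,uv,z):
    o,d=ray(c,*uv); return o+d*(z-o[2])/d[2]
def tri(obs):
    A=np.zeros((3,3));b=np.zeros(3)
    for c,uv in obs:
        o,d=ray(c,*uv); P=np.eye(3)-np.outer(d,d); A+=P;b+=P@o
    p=np.linalg.solve(A,b)
    res=[np.linalg.norm((np.eye(3)-np.outer(d,d))@(p-o)) for o,d in [ray(c,*uv) for c,uv in obs]]
    return p,res
def proj(c,p):
    q=c["E"][:3,:3].T@(np.asarray(p)-c["E"][:3,3])
    if c["name"]=="wrist":
        t=np.arctan2(np.hypot(q[0],q[1]),q[2]); a=np.arctan2(q[1],q[0]); return np.array([c["cx"]+c["f"]*t*np.cos(a),c["cy"]+c["f"]*t*np.sin(a)])
    return np.array([c["cx"]+c["f"]*q[0]/q[2],c["cy"]+c["f"]*q[1]/q[2]])
def crop(c,x0,y0,x1,y1,k,fn):
    im=c["color"][y0:y1,x0:x1,::-1]; cv2.imwrite(fn,cv2.resize(im,None,fx=k,fy=k,interpolation=cv2.INTER_CUBIC))
def st(): 
    s=observe(); R,p=Rt(s); g=p+R[:,0]*hold_point_z
    print("t %.2f grasp %s x-axis %s y-axis %s F %s open %.1f"%(s["time"],np.round(g,4),np.round(R[:,0],3),np.round(R[:,1],3),np.round(s["contact_force"],1),s["opening"]*1e3))
E
python3 - <<'E'
from h import *
t=cam("top"); s=cam("scene")
crop(t,240,150,420,300,4,"pics/top_case.png")
crop(t,420,200,570,310,5,"pics/top_w.png")
crop(s,240,180,440,330,4,"pics/sc_case.png")
crop(s,110,215,260,315,5,"pics/sc_w.png")
st()
E
```

```text
t 0.25 grasp [0.2158 0.4784 0.2452] x-axis [-0.    -0.001 -1.   ] y-axis [ 0.411  0.912 -0.001] F [0.1 0.7 0.5] open 91.8
```

View pics/top_case.png

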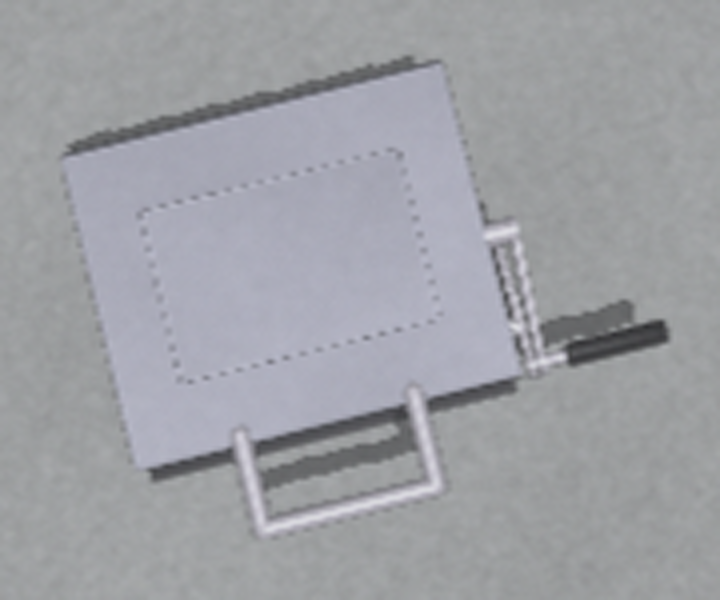

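View pics/top_w.png

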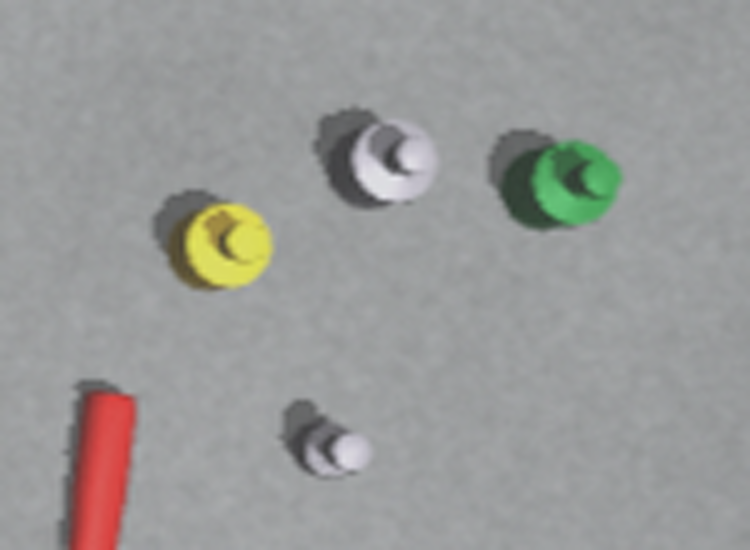

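View pics/sc_case.png

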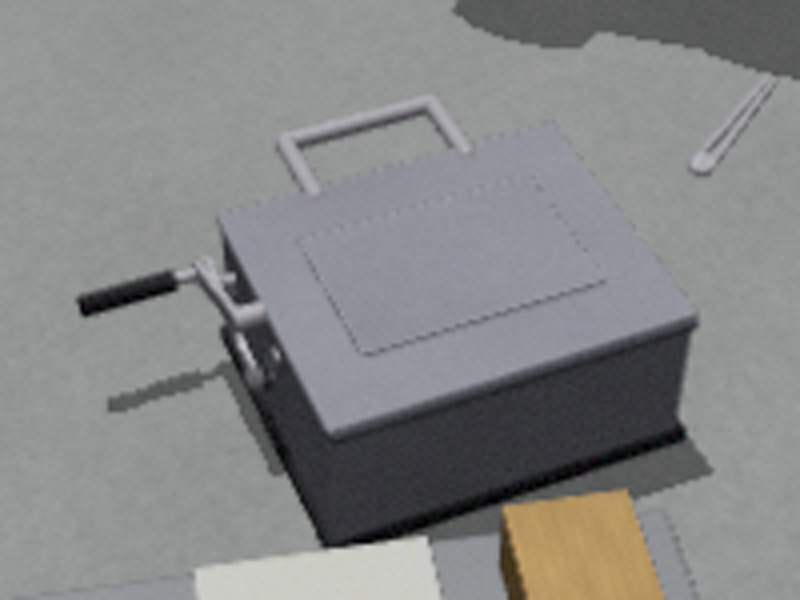

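View pics/sc_w.png

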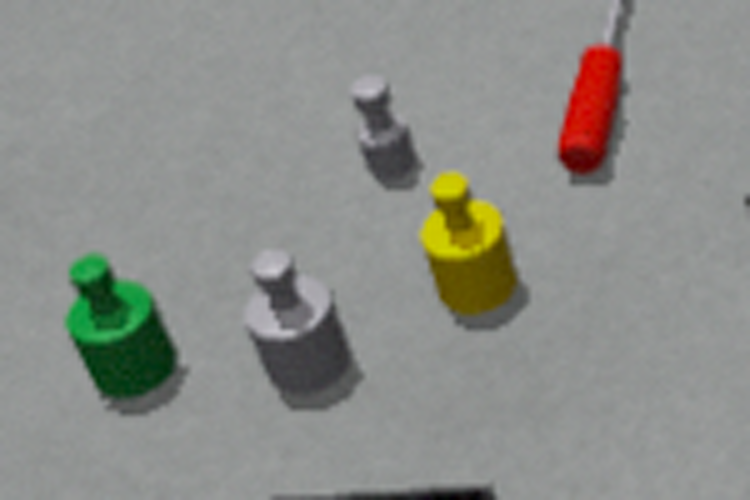

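The crops confirm the larger grey weight, with its knob at top pixel (502,231) and scene pixel (165,268). It is as wide as the yellow and green ones, and the other grey one is clearly narrower. Next I'll measure the bar, sleeve, lid corners and weight.

```bash
python3 - <<'E'
from h import *
t=cam("top"); s=cam("scene")
def T(X,Y,x0=240,y0=150,k=4): return (x0+(X+.5)/k-.5,y0+(Y+.5)/k-.5)
def S(X,Y,x0=240,y0=180,k=4): return T(X,Y,x0,y0,k)
P={}
for n,a,b in [("bar_r",T(438,486),S(287,140)),("bar_l",T(263,527),S(432,103)),
  ("slv_in",T(570,355),S(175,280)),("slv_out",T(665,331),S(86,304)),
  ("c_fl",T(66,156),S(697,318)),("c_fr",T(441,62),S(335,435)),("c_nr",T(520,378),S(222,220)),("c_nl",T(138,468),S(550,125)),
  ("knob",T(412,155,420,200,5),S(274,266,110,215,5)),
  ("knobsmall",T(352,452,420,200,5),S(372,88,110,215,5)),("knobyel",T(247,243,420,200,5),S(451,188,110,215,5)),("knobgrn",T(599,180,420,200,5),S(92,270,110,215,5))]:
    P[n],r=tri([(t,a),(s,b)]); print(n,np.round(P[n],4),np.round(r,4))
c=(P["c_fl"]+P["c_fr"]+P["c_nr"]+P["c_nl"])/4
print("centre",c, "dims",np.linalg.norm(P["c_fl"]-P["c_fr"]),np.linalg.norm(P["c_nl"]-P["c_nr"]),np.linalg.norm(P["c_fl"]-P["c_nl"]),np.linalg.norm(P["c_fr"]-P["c_nr"]))
yv=P["c_fl"]-P["c_fr"]+P["c_nl"]-P["c_nr"]; xv=P["c_fl"]-P["c_nl"]+P["c_fr"]-P["c_nr"]
print("yaw from y",np.arctan2(-yv[0],yv[1]),"from x",np.arctan2(xv[1],xv[0]))
b=P["bar_l"]-P["bar_r"]; print("bar len",np.linalg.norm(b),"yaw",np.arctan2(-b[0],b[1]),"mid",(P["bar_l"]+P["bar_r"])/2)
b=P["slv_in"]-P["slv_out"]; print("slv len",np.linalg.norm(b),"yaw",np.arctan2(-b[0],b[1]),"mid",(P["slv_in"]+P["slv_out"])/2)
# plane-based
for z in (.104,.108):
  q=[onz(t,T(*a),z) for a in [(66,156),(441,62),(520,378),(138,468)]]
  print(z,"top plane corners",np.round(q,4).tolist(), np.linalg.norm(q[0]-q[1]),np.linalg.norm(q[1]-q[2]))
l,r=onz(t,T(263,527),.106),onz(t,T(438,486),.106); print("bar top plane",l,r,np.linalg.norm(l-r),(l+r)/2)
E
```

```text
bar_r [0.4985 0.0314 0.1048] [0.0014 0.0014]
bar_l [0.4772 0.1286 0.1039] [0.0004 0.0004]
slv_in [ 0.5735 -0.0478  0.0683] [0.0013 0.0013]
slv_out [ 0.5863 -0.1023  0.0699] [0.0019 0.0019]
c_fl [0.6895 0.2383 0.1041] [0.0009 0.0009]
c_fr [0.7393 0.0252 0.1034] [0.0019 0.0019]
c_nr [ 0.5586 -0.0161  0.0991] [0.0016 0.0016]
c_nl [0.5113 0.198  0.1038] [0. 0.]
knob [ 0.5864 -0.3259  0.0676] [0.0004 0.0004]
knobsmall [ 0.4497 -0.2964  0.0522] [0.0015 0.0015]
knobyel [ 0.547  -0.2478  0.0671] [0.0012 0.0012]
knobgrn [ 0.5733 -0.4111  0.0663] [0.0008 0.0008]
centre [0.62467506 0.11137223 0.10261156] dims 0.21888534048403302 0.21927534495647455 0.18265097105032077 0.1854777956656215
yaw from y 0.22352060157081144 from x 0.2235887338367184
bar len 0.09953597417576553 yaw 0.21586419431635792 mid [0.48786206 0.07998155 0.10438306]
slv len 0.056034416577128335 yaw 0.23061602401515555 mid [ 0.5799082  -0.07506715  0.06911051]
0.104 top plane corners [[0.6893, 0.2374, 0.104], [0.7389, 0.0233, 0.104], [0.5581, -0.0173, 0.104], [0.5113, 0.198, 0.104]] 0.21982806007498504 0.18538398033156828
0.108 top plane corners [[0.6885, 0.2368, 0.108], [0.738, 0.0234, 0.108], [0.5578, -0.017, 0.108], [0.5112, 0.1975, 0.108]] 0.21901121003716123 0.18469511963155516
bar top plane [0.47715166 0.12805303 0.106     ] [0.49833426 0.02996882 0.106     ] 0.10034547448720024 [0.48774296 0.07901092 0.106     ]
```

The measurements agree with the description: bar 99.5 mm long at height 104 mm, sleeve at height 69 mm, knob at height 67.6 mm. They give case origin ≈ (0.6245, 0.111), yaw ≈ 0.2225. Now I'll move above the bar, turning the jaws to the case's x.

```bash
python3 -m jog '[{"delta_pos":[0.45,-0.66,0],"twist":[0,0,-0.74],"fingers":32},{"delta_pos":[0.45,-0.66,0],"twist":[0,0,-0.74],"fingers":32},{"delta_pos":[0.45,-0.66,0],"twist":[0,0,-0.74],"fingers":32},{"delta_pos":[0.45,-0.66,0],"twist":[0,0,-0.74],"fingers":32},{"delta_pos":[0.45,-0.66,0],"twist":[0,0,-0.74],"fingers":32},{"delta_pos":[0.45,-0.66,0],"twist":[0,0,-0.74],"fingers":32},{"delta_pos":[0.45,-0.66,0],"twist":[0,0,-0.74],"fingers":32},{"delta_pos":[0.45,-0.66,0],"twist":[0,0,-0.74],"fingers":32}]' 25; python3 -c "
from h import *
st(); print(observe()['qpos'],observe()['tool_pos'])"
python3 -m jog '[{"delta_pos":[0.45,-0.66,0],"twist":[0,0,-0.74],"fingers":32},{"delta_pos":[0.45,-0.66,0],"twist":[0,0,-0.74],"fingers":32},{"delta_pos":[0.45,-0.66,0],"twist":[0,0,-0.74],"fingers":32},{"delta_pos":[0.45,-0.68,0],"twist":[0,0,-0.70],"fingers":32},{"delta_pos":[0,0,0],"twist":[0,0,0],"fingers":32}]' 25; python3 -c "
from h import *
st(); print(observe()['qpos'],observe()['tool_pos'])
c=cam('wrist'); cv2.imwrite('pics/w1.png',c['color'][:,:,::-1])
for z,p in ((.104,(.4878,.0799)),): print(proj(c,[*p,z]))"
```

```text
time: 1.15
tool_pos: [0.3965, 0.2131, 0.4049]
tool_rot: [1.485, 1.57, 0.438]
contact_force: [1.0, -0.1, -0.9]
opening: 0.0341
t 1.15 grasp [0.3966 0.2131 0.2457] x-axis [ 0.001  0.    -1.   ] y-axis [0.866 0.5   0.001] F [ 1.  -0.1 -0.9] open 34.1
[ 3.22570362e-01  2.04339243e-01  1.71565544e+00  6.92596651e-05
  1.22103830e+00 -2.01329705e-01] [0.39647684 0.21308452 0.40491596]
time: 1.65
tool_pos: [0.4879, 0.0781, 0.4045]
tool_rot: [0.555, 1.569, -0.801]
contact_force: [-1.4, 0.6, -0.5]
opening: 0.0318
t 1.65 grasp [0.4881 0.0779 0.2453] x-axis [ 0.001 -0.001 -1.   ] y-axis [0.977 0.213 0.001] F [-1.4  0.6 -0.5] open 31.8
[ 3.92328133e-03  2.85517418e-01  1.60660225e+00 -1.32098995e-03
  1.24826822e+00 -2.10648668e-01] [0.48792492 0.07813936 0.40451998]
[323.36880212 231.158671  ]
```

View pics/w1.png

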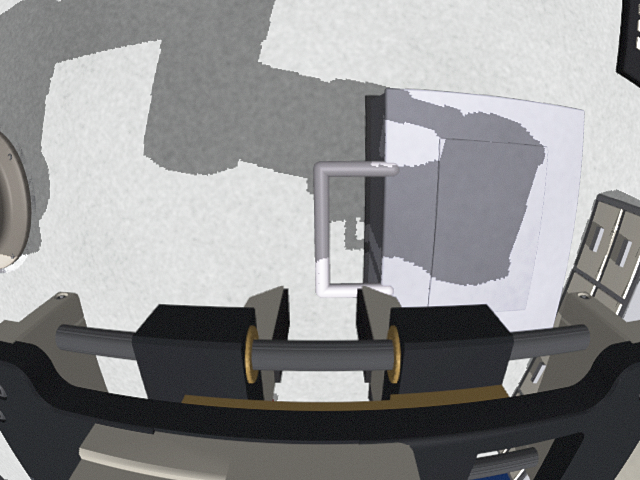

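```bash
python3 - <<'E'
from h import *
c=cam('scene'); cv2.imwrite('pics/s1.png',c['color'][:,:,::-1])
st()
E
```

```text
t 1.75 grasp [0.4858 0.0811 0.2452] x-axis [-0.001  0.    -1.   ] y-axis [ 0.976  0.218 -0.001] F [ 0.6 -0.2 -0.6] open 32.1
```

View pics/s1.png

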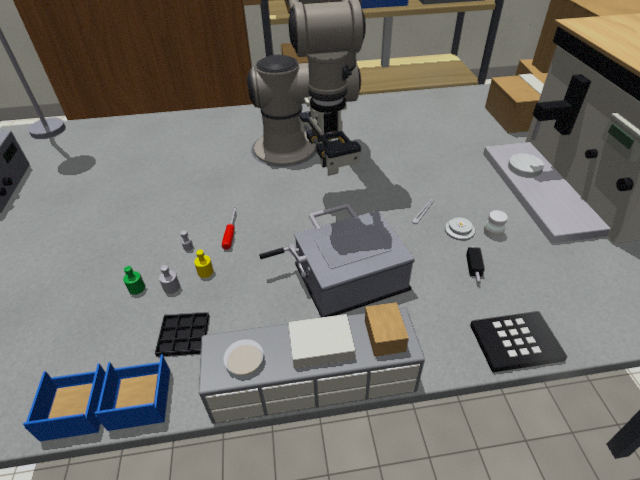

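The wrist view shows the bar at u ≈ 322, running from v 165 to 290 and centred between the fingers. The predicted pixel was (323,231), so the estimate agrees. Descending.

```bash
python3 -m jog '[{"delta_pos":[0.03,0,-0.7],"twist":[0,0,0],"fingers":32},{"delta_pos":[0,0,-0.7],"twist":[0,0,0],"fingers":32},{"delta_pos":[0,0,-0.7],"twist":[0,0,0],"fingers":32},{"delta_pos":[0,0,-0.5],"twist":[0,0,0],"fingers":32},{"delta_pos":[0,0,-0.22],"twist":[0,0,0],"fingers":32},{"delta_pos":[0,0,0],"twist":[0,0,0],"fingers":32}]' 25; python3 -c "
from h import *
st(); c=cam('wrist'); cv2.imwrite('pics/w2.png',c['color'][:,:,::-1]); st()"
```

```text
time: 2.35
tool_pos: [0.4867, 0.0825, 0.2629]
tool_rot: [-1.839, 1.568, 3.097]
contact_force: [0.6, 0.5, 1.0]
opening: 0.0316
t 2.35 grasp [0.4862 0.0825 0.1037] x-axis [-0.003  0.    -1.   ] y-axis [ 0.975  0.221 -0.003] F [0.6 0.5 1. ] open 31.6
t 2.40 grasp [0.4872 0.0824 0.1049] x-axis [-0.  0. -1.] y-axis [ 0.975  0.221 -0.   ] F [0.1 0.1 0.1] open 31.9
```

View pics/w2.png

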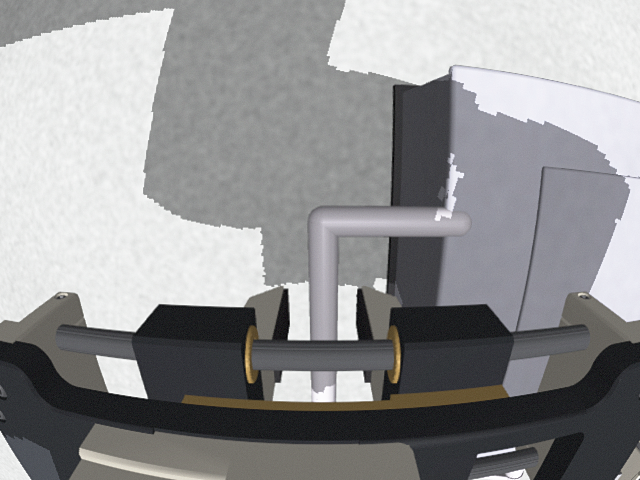

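The bar runs between the two fingers at u ≈ 323, between v 210 and 400. Closing on it.

```bash
python3 -m jog '[{"delta_pos":[0,0,0],"twist":[0,0,0],"fingers":8},{"delta_pos":[0,0,0],"twist":[0,0,0],"fingers":8},{"delta_pos":[0,0,0],"twist":[0,0,0],"fingers":8},{"delta_pos":[0,0,0],"twist":[0,0,0],"fingers":8}]' 25; python3 -c "
from h import *
st()"
python3 -m jog '[{"delta_pos":[0,0,0.1],"twist":[0,0,0],"fingers":8},{"delta_pos":[0,0,0.1],"twist":[0,0,0],"fingers":8}]' 25; python3 -c "
from h import *
st()"
```

```text
time: 2.8
tool_pos: [0.487, 0.0815, 0.2646]
tool_rot: [-1.082, 1.57, -2.432]
contact_force: [-4.0, -0.4, 7.0]
opening: 0.0109
t 2.80 grasp [0.4869 0.0814 0.1054] x-axis [-0. -0. -1.] y-axis [ 0.976  0.22  -0.   ] F [-4.  -0.4  7. ] open 10.9
time: 3.0
tool_pos: [0.4873, 0.0815, 0.274]
tool_rot: [-1.756, 1.57, -3.106]
contact_force: [0.8, -0.3, -3.6]
opening: 0.0112
t 3.00 grasp [0.4873 0.0815 0.1148] x-axis [-0. -0. -1.] y-axis [ 0.976  0.219 -0.   ] F [ 0.8 -0.3 -3.6] open 11.2
```

```bash
cat > arc.py <<'E'
import numpy as np,sys
c,s=np.cos(.2225),np.sin(.2225)
def lid(ph0,ph1,n,R=.23):
    p=np.linspace(ph0,ph1,n+1)
    X=-R*np.cos(p);Z=R*np.sin(p)
    for i in range(n):
        dx,dz=X[i+1]-X[i],Z[i+1]-Z[i]
        print("%.3f [%.2f,%.2f,%.2f]"%(p[i+1],dx*c/.05,dx*s/.05,dz/.05))
E
python3 -c "
from arc import *
lid(.061,1.181,14)"
```

```text
0.141 [0.04,0.01,0.37]
0.221 [0.06,0.01,0.36]
0.301 [0.09,0.02,0.36]
0.381 [0.12,0.03,0.35]
0.461 [0.15,0.03,0.34]
0.541 [0.17,0.04,0.32]
0.621 [0.20,0.04,0.31]
0.701 [0.22,0.05,0.29]
0.781 [0.24,0.05,0.27]
0.861 [0.26,0.06,0.25]
0.941 [0.28,0.06,0.23]
1.021 [0.30,0.07,0.20]
1.101 [0.31,0.07,0.18]
1.181 [0.33,0.07,0.15]
```

```bash
python3 -m jog '[{"delta_pos":[0.04,0.01,0.37],"twist":[0,0,0],"fingers":8},{"delta_pos":[0.06,0.01,0.36],"twist":[0,0,0],"fingers":8},{"delta_pos":[0.09,0.02,0.36],"twist":[0,0,0],"fingers":8}]' 25; python3 -c "
from h import *
st()"
python3 -m jog '[{"delta_pos":[0.12,0.03,0.35],"twist":[0,0,0],"fingers":8},{"delta_pos":[0.15,0.03,0.34],"twist":[0,0,0],"fingers":8},{"delta_pos":[0.17,0.04,0.32],"twist":[0,0,0],"fingers":8}]' 25; python3 -c "
from h import *
st(); print(observe()['qpos'],observe()['tool_pos'])"
```

```text
time: 3.3
tool_pos: [0.4967, 0.0836, 0.3287]
tool_rot: [-1.916, 1.57, 3.017]
contact_force: [2.7, 0.8, -5.8]
opening: 0.0111
t 3.30 grasp [0.4965 0.0836 0.1695] x-axis [-0.001  0.    -1.   ] y-axis [ 0.976  0.219 -0.001] F [ 2.7  0.8 -5.8] open 11.1
time: 3.6
tool_pos: [0.518, 0.0885, 0.379]
tool_rot: [-1.683, 1.566, -3.033]
contact_force: [-1.8, -1.5, -5.5]
opening: 0.0114
t 3.60 grasp [0.5173 0.0884 0.2198] x-axis [-0.004 -0.    -1.   ] y-axis [ 0.976  0.219 -0.004] F [-1.8 -1.5 -5.5] open 11.4
[ 2.33925826e-02  3.66254693e-01  1.56220613e+00 -4.01563349e-04
  1.21753733e+00 -1.97760082e-01] [0.51803441 0.08848849 0.37899619]
```

```bash
python3 -m jog '[{"delta_pos":[0.20,0.04,0.31],"twist":[0,0,0],"fingers":8},{"delta_pos":[0.22,0.05,0.29],"twist":[0,0,0],"fingers":8},{"delta_pos":[0.24,0.05,0.27],"twist":[0,0,0],"fingers":8}]' 25; python3 -c "
from h import *
st()"
python3 -m jog '[{"delta_pos":[0.26,0.06,0.25],"twist":[0,0,0],"fingers":8},{"delta_pos":[0.28,0.06,0.23],"twist":[0,0,0],"fingers":8}]' 25; python3 -c "
from h import *
st(); print(observe()['qpos'],observe()['tool_pos'])"
```

```text
time: 3.9
tool_pos: [0.55, 0.0956, 0.4228]
tool_rot: [-1.723, 1.562, -3.073]
contact_force: [-11.6, -0.5, 3.5]
opening: 0.0107
t 3.90 grasp [0.5486 0.0955 0.2636] x-axis [-0.009 -0.001 -1.   ] y-axis [ 0.976  0.22  -0.009] F [-11.6  -0.5   3.5] open 10.7
time: 4.1
tool_pos: [0.5766, 0.1017, 0.4482]
tool_rot: [-1.735, 1.563, -3.084]
contact_force: [-15.6, -0.6, 11.1]
opening: 0.011
t 4.10 grasp [0.5753 0.1017 0.2891] x-axis [-0.008 -0.    -1.   ] y-axis [ 0.976  0.22  -0.008] F [-15.6  -0.6  11.1] open 11.0
[ 4.38058127e-02  4.30142361e-01  1.26889181e+00 -1.08608472e-04
  1.45067229e+00 -1.77719829e-01] [0.57658331 0.10173211 0.44824808]
```

Radial force is building up, so I'll pause a row to separate motion effects from a real misfit.

```bash
python3 -m jog '[{"delta_pos":[0,0,0],"twist":[0,0,0],"fingers":8},{"delta_pos":[0,0,0],"twist":[0,0,0],"fingers":8}]' 25; python3 -c "
from h import *
st(); c=cam('scene'); crop(c,200,20,420,190,3.5,'pics/s2.png'); c=cam('wrist'); cv2.imwrite('pics/w3.png',c['color'][:,:,::-1]); st()"
```

```text
time: 4.3
tool_pos: [0.5768, 0.1018, 0.4489]
tool_rot: [-1.767, 1.567, -3.116]
contact_force: [-15.9, -1.6, 14.6]
opening: 0.011
t 4.30 grasp [0.5762 0.1018 0.2897] x-axis [-0.004 -0.    -1.   ] y-axis [ 0.975  0.22  -0.004] F [-15.9  -1.6  14.6] open 11.0
t 4.40 grasp [0.5759 0.1017 0.2895] x-axis [-0.005 -0.    -1.   ] y-axis [ 0.975  0.22  -0.004] F [-15.1  -1.2  13.6] open 10.7
```

View pics/w3.png

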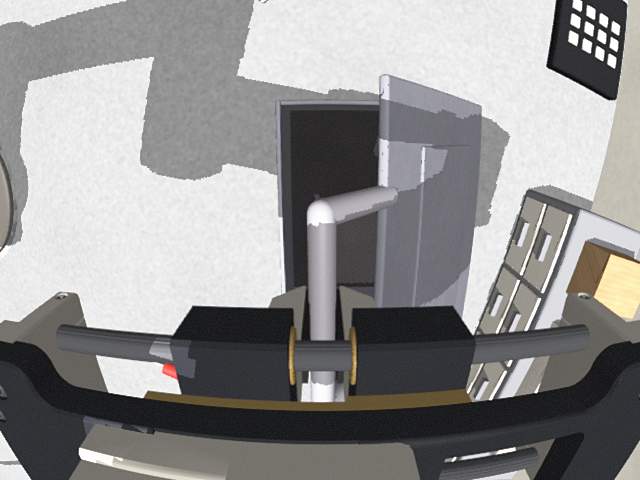

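View pics/s2.png

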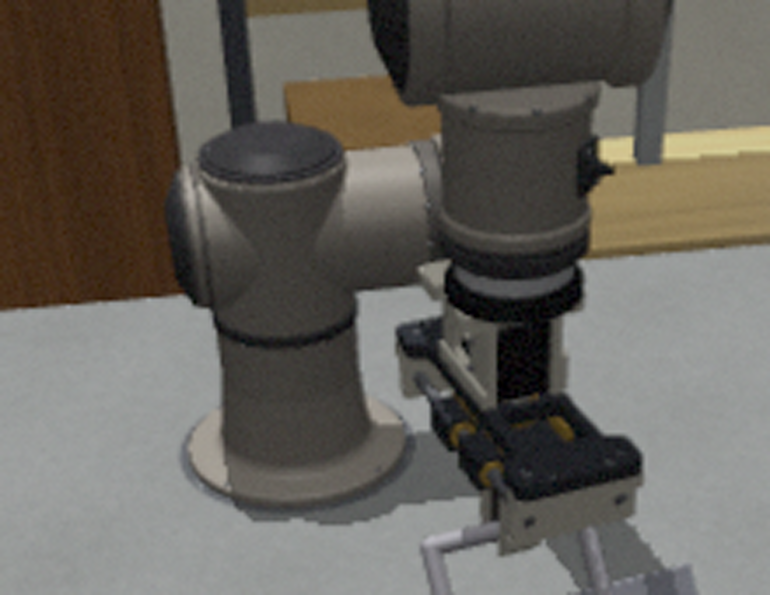

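```bash
python3 - <<'E'
from h import *
c=cam('scene'); crop(c,300,140,400,220,8,'pics/s3.png')
n=np.array([np.cos(.2225),np.sin(.2225),0]); g=np.array([.576,.1018,.2895])
for X,Y in [(428,543),(430,546),(496,531)]:
    u,v=200+(X+.5)/3.5-.5,20+(Y+.5)/3.5-.5
    o,d=ray(c,u,v); p=o+d*(n@(g-o))/(n@d); print(np.round(p,4), "rel case y of tool", (p-g)@np.array([-n[1],n[0],0]))
st()
E
```

```text
[0.5876 0.0504 0.2853] rel case y of tool -0.052659557486620205
[0.5874 0.0516 0.2828] rel case y of tool -0.051440213806213345
[0.5779 0.0933 0.2821] rel case y of tool -0.008720546263525827
t 4.45 grasp [0.5759 0.1017 0.2894] x-axis [-0.005 -0.    -1.   ] y-axis [ 0.975  0.22  -0.004] F [-15.1  -0.9  13.3] open 11.0
```

View pics/s3.png

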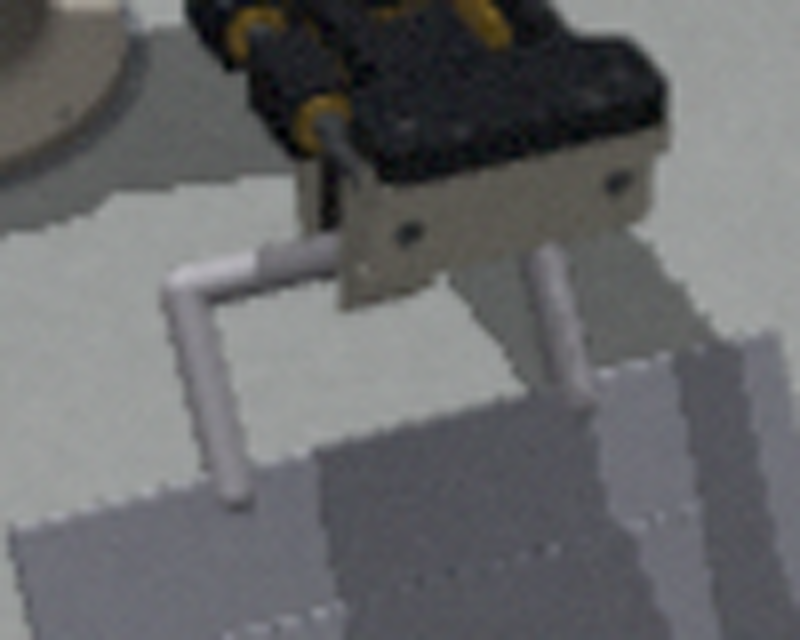

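The wrist and scene views show the bar between the fingers. Its end at scene pixel (322.7,175) gives bar height ≈ 0.284, about 6 mm below the grasp point, so it has slid in the pads and the misfit is friction. I'll lower the grip so it can slide, and ease upward.

```bash
python3 -m jog '[{"delta_pos":[-0.03,0,0.04],"twist":[0,0,0],"fingers":8},{"delta_pos":[0,0,0],"twist":[0,0,0],"fingers":8}]' 12; python3 -c "
from h import *
st()
from arc import *
lid(.93,1.23,6)"
```

```text
time: 4.65
tool_pos: [0.5763, 0.1017, 0.4488]
tool_rot: [-1.856, 1.568, 3.078]
contact_force: [-7.4, 0.8, 3.4]
opening: 0.0112
t 4.65 grasp [0.5759 0.1017 0.2896] x-axis [-0.003  0.    -1.   ] y-axis [ 0.976  0.22  -0.002] F [-7.4  0.8  3.4] open 11.2
0.980 [0.18,0.04,0.13]
1.030 [0.19,0.04,0.12]
1.080 [0.20,0.04,0.11]
1.130 [0.20,0.05,0.10]
1.180 [0.21,0.05,0.09]
1.230 [0.21,0.05,0.08]
```

```bash
python3 -m jog '[{"delta_pos":[0.18,0.04,0.14],"twist":[0,0,0],"fingers":8},{"delta_pos":[0.19,0.04,0.13],"twist":[0,0,0],"fingers":8},{"delta_pos":[0.20,0.04,0.12],"twist":[0,0,0],"fingers":8},{"delta_pos":[0,0,0],"twist":[0,0,0],"fingers":8}]' 12; python3 -c "
from h import *
st()"
python3 -m jog '[{"delta_pos":[0.20,0.05,0.10],"twist":[0,0,0],"fingers":8},{"delta_pos":[0.21,0.05,0.09],"twist":[0,0,0],"fingers":8},{"delta_pos":[0,0,0],"twist":[0,0,0],"fingers":8}]' 12; python3 -c "
from h import *
st()"
```

```text
time: 5.05
tool_pos: [0.6058, 0.1082, 0.4691]
tool_rot: [-2.994, 1.569, 1.94]
contact_force: [-6.7, 2.0, 5.2]
opening: 0.0112
t 5.05 grasp [0.6057 0.1084 0.3099] x-axis [-0.001  0.001 -1.   ] y-axis [ 0.975  0.22  -0.   ] F [-6.7  2.   5.2] open 11.2
time: 5.35
tool_pos: [0.6263, 0.113, 0.4793]
tool_rot: [1.948, 1.57, 0.598]
contact_force: [-8.4, 0.4, 7.6]
opening: 0.0115
t 5.35 grasp [0.6264 0.1131 0.3201] x-axis [ 0.001  0.001 -1.   ] y-axis [0.976 0.22  0.001] F [-8.4  0.4  7.6] open 11.5
```

```bash
python3 -m jog '[{"delta_pos":[0.09,0.02,0.055],"twist":[0,0,0],"fingers":8},{"delta_pos":[0.09,0.02,0.04],"twist":[0,0,0],"fingers":8},{"delta_pos":[0.09,0.02,0.035],"twist":[0,0,0],"fingers":8},{"delta_pos":[0.09,0.02,0.03],"twist":[0,0,0],"fingers":8},{"delta_pos":[0,0,0],"twist":[0,0,0],"fingers":8}]' 12; python3 -c "
from h import *
st()"
```

```text
time: 5.85
tool_pos: [0.6442, 0.117, 0.4862]
tool_rot: [2.73, 1.57, 1.381]
contact_force: [-4.8, 2.0, 4.7]
opening: 0.0116
t 5.85 grasp [0.6442 0.1171 0.327 ] x-axis [ 0.     0.001 -1.   ] y-axis [0.976 0.22  0.   ] F [-4.8  2.   4.7] open 11.6
```

```bash
cat > gate.py <<'E'
import sys
from h import *
lim=float(sys.argv[1]); s=observe(); R,p=Rt(s); g=p+R[:,0]*hold_point_z; F=np.array(s["contact_force"])
n=np.array([np.cos(.2225),np.sin(.2225)]); x=(g[:2]-np.array([.7122,.1306]))@n
ph=np.arccos(min(1,-x/.23)); fx=F[:2]@n; ft=-(fx*np.sin(ph)+F[2]*np.cos(ph)); fr=-fx*np.cos(ph)+F[2]*np.sin(ph)
print("t %.2f phi %.3f x %.1f z %.1f resist %.1f radial %.1f Fx %.1f Fz %.1f"%(s["time"],ph,x*1e3,g[2]*1e3,ft,fr,fx,F[2]))
sys.exit(1 if ft>lim else 0)
E
J='python3 -m jog'
python3 gate.py 9 && python3 -m jog '[{"delta_pos":[0.037,0.0085,0.012],"twist":[0,0,0],"fingers":8}]' 12 >/dev/null && python3 gate.py 9 && python3 -m jog '[{"delta_pos":[0.037,0.0085,0.012],"twist":[0,0,0],"fingers":8}]' 12 >/dev/null && python3 gate.py 9 && python3 -m jog '[{"delta_pos":[0.037,0.0085,0.012],"twist":[0,0,0],"fingers":8}]' 12 >/dev/null && python3 gate.py 9 && python3 -m jog '[{"delta_pos":[0.037,0.0085,0.012],"twist":[0,0,0],"fingers":8}]' 12 >/dev/null && python3 gate.py 9 && python3 -m jog '[{"delta_pos":[0.037,0.0085,0.011],"twist":[0,0,0],"fingers":8}]' 12 >/dev/null && python3 gate.py 9 && python3 -m jog '[{"delta_pos":[0.037,0.0085,0.011],"twist":[0,0,0],"fingers":8}]' 12 >/dev/null && python3 gate.py 9
```

```text
t 5.85 phi 1.265 x -69.3 z 327.0 resist 2.6 radial 5.7 Fx -4.2 Fz 4.7
t 5.95 phi 1.271 x -67.9 z 327.5 resist 3.9 radial 6.1 Fx -5.5 Fz 4.7
t 6.05 phi 1.280 x -66.0 z 328.1 resist 4.1 radial 5.4 Fx -5.5 Fz 3.9
t 6.15 phi 1.288 x -64.1 z 328.7 resist 3.2 radial 4.1 Fx -4.2 Fz 3.0
t 6.25 phi 1.297 x -62.2 z 329.3 resist 3.0 radial 3.6 Fx -3.9 Fz 2.7
t 6.35 phi 1.306 x -60.2 z 329.9 resist 2.9 radial 4.6 Fx -4.0 Fz 3.7
t 6.45 phi 1.315 x -58.2 z 330.4 resist 3.4 radial 3.6 Fx -4.2 Fz 2.6
```

```bash

python3 gate.py 9 && python3 -m jog '[{"delta_pos":[0.038,0.0085,0.010],"twist":[0,0,0],"fingers":8}]' 12 >/dev/null && python3 gate.py 9 && python3 -m jog '[{"delta_pos":[0.038,0.0085,0.010],"twist":[0,0,0],"fingers":8}]' 12 >/dev/null && python3 gate.py 9 && python3 -m jog '[{"delta_pos":[0.038,0.0085,0.010],"twist":[0,0,0],"fingers":8}]' 12 >/dev/null && python3 gate.py 9 && python3 -m jog '[{"delta_pos":[0.038,0.0085,0.009],"twist":[0,0,0],"fingers":8}]' 12 >/dev/null && python3 gate.py 9 && python3 -m jog '[{"delta_pos":[0.038,0.0085,0.009],"twist":[0,0,0],"fingers":8}]' 12 >/dev/null && python3 gate.py 9 && python3 -m jog '[{"delta_pos":[0.038,0.0085,0.009],"twist":[0,0,0],"fingers":8}]' 12 >/dev/null && python3 gate.py 9 && python3 -m jog '[{"delta_pos":[0.038,0.0085,0.009],"twist":[0,0,0],"fingers":8}]' 12 >/dev/null && python3 gate.py 9 && python3 -m jog '[{"delta_pos":[0.038,0.0085,0.008],"twist":[0,0,0],"fingers":8}]' 12 >/dev/null && python3 gate.py 9
```

```text
t 6.45 phi 1.315 x -58.2 z 330.4 resist 3.4 radial 3.6 Fx -4.2 Fz 2.6
t 6.55 phi 1.324 x -56.1 z 330.9 resist 3.7 radial 5.5 Fx -4.9 Fz 4.5
t 6.65 phi 1.334 x -54.0 z 331.3 resist 3.0 radial 5.3 Fx -4.2 Fz 4.4
t 6.75 phi 1.343 x -52.0 z 331.8 resist 2.6 radial 4.2 Fx -3.5 Fz 3.5
t 6.85 phi 1.352 x -49.8 z 332.2 resist 0.9 radial 5.0 Fx -2.0 Fz 4.7
t 6.95 phi 1.360 x -48.0 z 332.5 resist 12.1 radial 9.2 Fx -13.7 Fz 6.5
```

Resistance first fell (the spring helping), then jumped to 12 N at φ = 1.36, so this is the firm stop. I'll hold one row and look.

```bash
python3 -m jog '[{"delta_pos":[0,0,0],"twist":[0,0,0],"fingers":8}]' 12 >/dev/null; python3 gate.py 9; python3 - <<'E'
from h import *
c=cam('scene'); crop(c,230,140,430,290,4,'pics/s4.png'); cv2.imwrite('pics/s4f.png',c['color'][:,:,::-1])
E
```

```text
t 7.05 phi 1.357 x -48.7 z 332.4 resist 7.0 radial 7.0 Fx -8.3 Fz 5.4
```

View pics/s4.png

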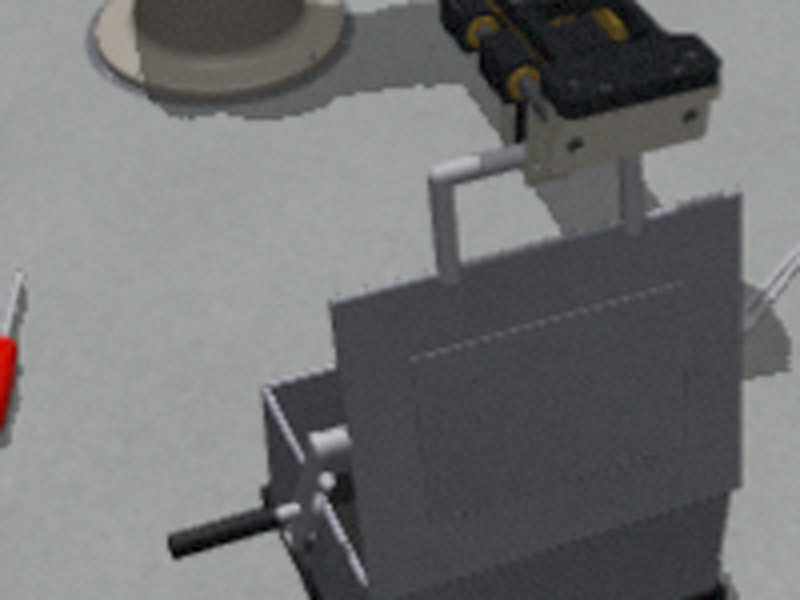

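```bash
python3 - <<'E'
from h import *
c=cam('scene'); t=cam('top'); crop(t,340,120,440,220,6,'pics/t4.png')
def toW(p): 
    C,S=np.cos(.2225),np.sin(.2225); return np.array([.6245+C*p[0]-S*p[1],.111+S*p[0]+C*p[1],p[2]])
for nm,x,z in (("locked",.043,.120),("shut",-.085,.069)):
    for y in (-.146,-.206): q=toW((x,y,z)); print(nm,np.round(q,3),"scene",np.round(proj(c,q),1),"crop4",np.round((proj(c,q)-[230,140])*4),"top",np.round(proj(t,q),1),"crop6",np.round((proj(t,q)-[340,120])*6))
E
python3 gate.py 9
```

```text
locked [ 0.699 -0.022  0.12 ] scene [297.7 271.7] crop4 [271. 527.] top [370.7 180.8] crop6 [184. 365.]
locked [ 0.712 -0.08   0.12 ] scene [270.7 279.8] crop4 [163. 559.] top [396.8 174.4] crop6 [341. 326.]
shut [ 0.574 -0.05   0.069] scene [281.8 249.6] crop4 [207. 438.] top [382.6 238.2] crop6 [256. 709.]
shut [ 0.587 -0.109  0.069] scene [257.7 256.4] crop4 [111. 466.] top [407.7 232. ] crop6 [406. 672.]
t 7.20 phi 1.357 x -48.9 z 332.3 resist 6.5 radial 7.1 Fx -7.9 Fz 5.6
```

View pics/t4.png

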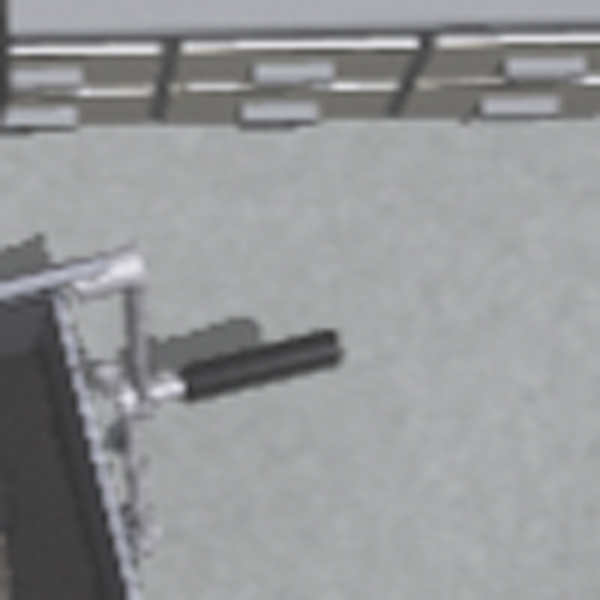

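```bash
python3 - <<'E'
from h import *
c=cam('scene'); t=cam('top')
def S(X,Y): return (230+(X+.5)/4-.5,140+(Y+.5)/4-.5)
def T(X,Y): return (340+(X+.5)/6-.5,120+(Y+.5)/6-.5)
C,Sn=np.cos(.2225),np.sin(.2225)
for a,b in ((T(188,383),S(279,517)),(T(338,348),S(175,547))):
    p,r=tri([(t,a),(c,b)]); d=p-[.6245,.111,0]; q=np.array([d[0]*C+d[1]*Sn,-d[0]*Sn+d[1]*C,d[2]]); print(np.round(p,4),np.round(r,4),"case",np.round(q*1e3,1),"rel pivot",np.round((q-[-.005,-.124,.055])*1e3,1), "ang",np.degrees(np.arctan2(q[2]-.055,q[0]+.005)))
E
python3 gate.py 9
```

```text
[ 0.6925 -0.0198  0.122 ] [0.0022 0.0022] case [  37.5 -142.6  122. ] rel pivot [ 42.5 -18.6  67. ] ang 57.6209590994131
[ 0.7045 -0.0761  0.1217] [0.0019 0.0019] case [  36.7 -200.1  121.7] rel pivot [ 41.7 -76.1  66.7] ang 57.9522938040271
t 7.30 phi 1.357 x -48.9 z 332.3 resist 6.3 radial 6.9 Fx -7.6 Fz 5.4
```

The sleeve triangulates to (42, 67) mm from the pivot, i.e. 57.8°, with radius 79 mm ✓. The straight chord lies at ≈ 63°, so the elbow is already past straight and the spring pulls the lid back. Now I'll let the lid down about 9 mm onto the lock, watching the force.

```bash

python3 -m jog '[{"delta_pos":[-0.038,-0.0085,-0.010],"twist":[0,0,0],"fingers":8}]' 12 >/dev/null; python3 gate.py 20; python3 -m jog '[{"delta_pos":[-0.038,-0.0085,-0.010],"twist":[0,0,0],"fingers":8}]' 12 >/dev/null; python3 gate.py 20;  python3 -m jog '[{"delta_pos":[-0.038,-0.0085,-0.010],"twist":[0,0,0],"fingers":8}]' 12 >/dev/null; python3 gate.py 20
```

```text
t 7.40 phi 1.349 x -50.6 z 331.9 resist 5.1 radial 8.4 Fx -6.8 Fz 7.1
t 7.50 phi 1.340 x -52.5 z 331.5 resist 4.2 radial 8.4 Fx -6.0 Fz 7.3
t 7.60 phi 1.332 x -54.4 z 331.0 resist 4.7 radial 7.2 Fx -6.3 Fz 5.9
```

```bash

python3 -m jog '[{"delta_pos":[-0.02,-0.0045,-0.006],"twist":[0,0,0],"fingers":8}]' 12 >/dev/null; python3 gate.py 20; python3 -m jog '[{"delta_pos":[-0.02,-0.0045,-0.006],"twist":[0,0,0],"fingers":8}]' 12 >/dev/null; python3 gate.py 20;  python3 -m jog '[{"delta_pos":[-0.02,-0.0045,-0.006],"twist":[0,0,0],"fingers":8}]' 12 >/dev/null; python3 gate.py 20; python3 - <<'E'
from h import *
c=cam('scene'); crop(c,230,140,430,290,4,'pics/s5.png'); t=cam('top'); crop(t,340,120,440,220,6,'pics/t5.png')
E
```

```text
t 7.70 phi 1.327 x -55.4 z 330.8 resist 3.9 radial 7.3 Fx -5.5 Fz 6.2
t 7.80 phi 1.323 x -56.3 z 330.5 resist 2.8 radial 7.3 Fx -4.5 Fz 6.4
t 7.90 phi 1.321 x -56.8 z 330.5 resist -0.4 radial 6.9 Fx -1.3 Fz 6.8
```

View pics/s5.png

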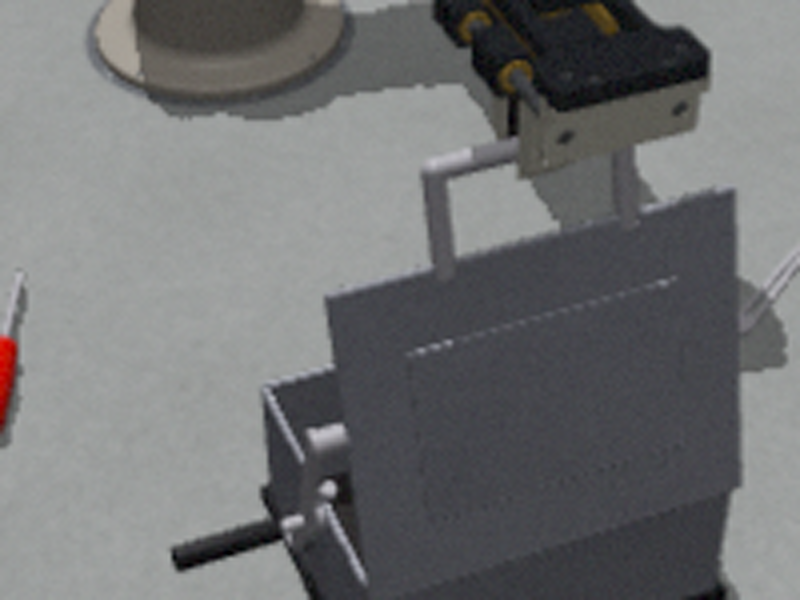

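View pics/t5.png

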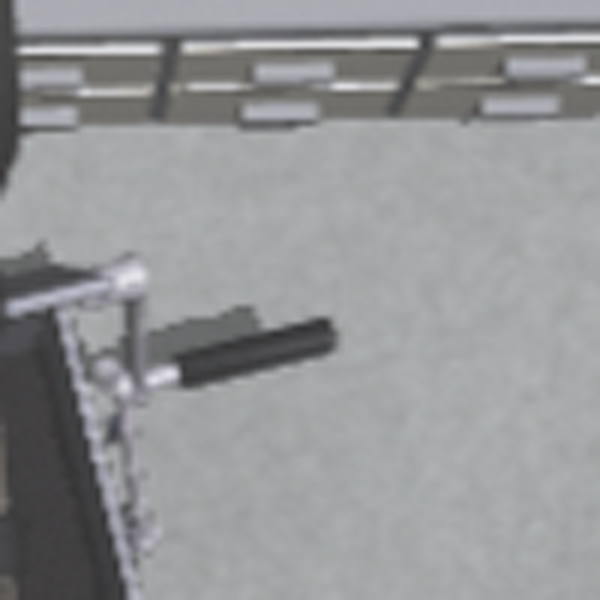

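```bash
cat > slv.py <<'E'
from h import *
def slv(tp,sp,c,t):
    C,Sn=np.cos(.2225),np.sin(.2225); Q=[]
    for a,b in zip(tp,sp):
        p,r=tri([(t,a),(c,b)]); d=p-[.6245,.111,0]; q=np.array([d[0]*C+d[1]*Sn,-d[0]*Sn+d[1]*C,d[2]]); Q.append(p); print(np.round(p,4),np.round(r,4),"case",np.round(q*1e3,1),"rel pivot",np.round((q-[-.005,-.124,.055])*1e3,1), "ang",np.round(np.degrees(np.arctan2(q[2]-.055,q[0]+.005)),1))
    return Q
def S(X,Y): return (230+(X+.5)/4-.5,140+(Y+.5)/4-.5)
def T(X,Y): return (340+(X+.5)/6-.5,120+(Y+.5)/6-.5)
E
python3 - <<'E'
from slv import *
c=cam('scene'); t=cam('top')
slv([T(183,370),T(332,334)],[S(281,529),S(178,559)],c,t)
E
python3 gate.py 9
```

```text
[ 0.6981 -0.0189  0.1184] [0.0016 0.0016] case [  43.1 -143.   118.4] rel pivot [ 48.1 -19.   63.4] ang 52.8
[ 0.7105 -0.0748  0.1186] [0.0015 0.0015] case [  42.8 -200.2  118.6] rel pivot [ 47.8 -76.2  63.6] ang 53.0
t 8.10 phi 1.322 x -56.6 z 330.5 resist 1.5 radial 6.9 Fx -3.1 Fz 6.3
```

The sleeve is now at (48, 63.5) mm from the pivot, which matches the stated locked pose (48, 65). The stay carries the lid (force ≈ 0), so I'll release and rise clear.

```bash
python3 -m jog '[{"delta_pos":[0,0,0],"twist":[0,0,0],"fingers":36},{"delta_pos":[0,0,0],"twist":[0,0,0],"fingers":36},{"delta_pos":[0,0,0],"twist":[0,0,0],"fingers":36}]' 12; python3 gate.py 9; python3 -m jog '[{"delta_pos":[0,0,0.4],"twist":[0,0,0],"fingers":36},{"delta_pos":[0,0,0.5],"twist":[0,0,0],"fingers":36},{"delta_pos":[0,0,0],"twist":[0,0,0],"fingers":36}]' 12; python3 - <<'E'
from h import *
st()
c=cam('scene'); crop(c,230,100,430,290,4,'pics/s6.png')
E
```

```text
time: 8.4
tool_pos: [0.6567, 0.1189, 0.488]
tool_rot: [-0.476, 1.57, -1.826]
contact_force: [-0.4, 0.3, -0.0]
opening: 0.0309
t 8.40 phi 1.321 x -56.8 z 328.8 resist 0.3 radial 0.0 Fx -0.3 Fz -0.0
time: 8.7
tool_pos: [0.6563, 0.119, 0.5372]
tool_rot: [1.366, 1.564, 0.016]
contact_force: [0.3, 0.0, 0.6]
opening: 0.036
t 8.70 grasp [0.6573 0.119  0.378 ] x-axis [ 0.007  0.    -1.   ] y-axis [0.976 0.219 0.007] F [0.3 0.  0.6] open 36.0
```

View pics/s6.png

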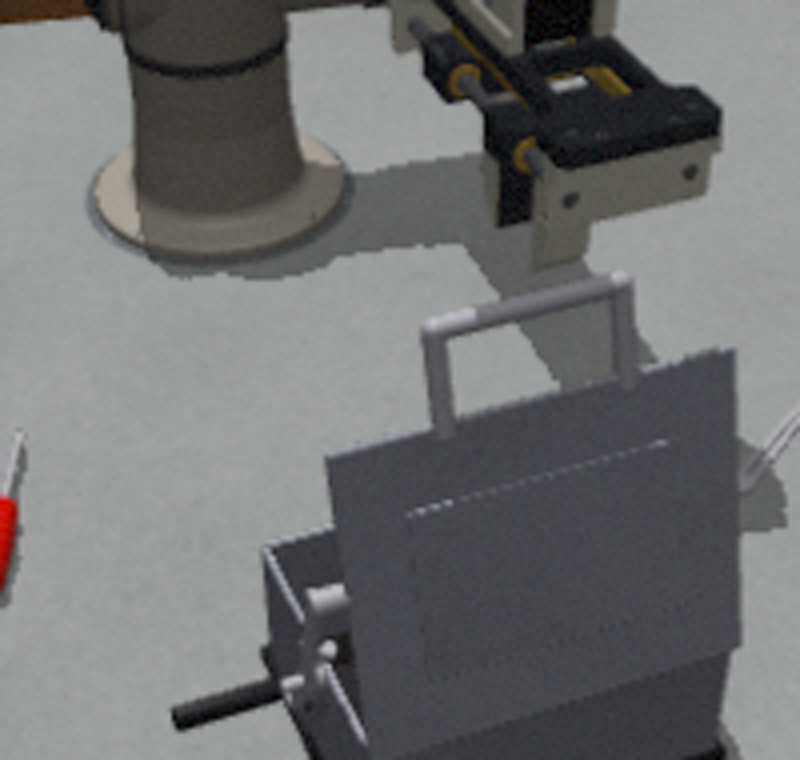

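The lid stands open by itself and the gripper is clear above the bar. Now to the weight, turning the jaws by −90° for the later placing.

```bash
python3 -m jog '[{"delta_pos":[-0.118,-0.742,0],"twist":[0,0,-1],"fingers":40},{"delta_pos":[-0.118,-0.742,0],"twist":[0,0,-1],"fingers":40},{"delta_pos":[-0.118,-0.742,0],"twist":[0,0,-1],"fingers":40},{"delta_pos":[-0.118,-0.742,0],"twist":[0,0,-1],"fingers":40},{"delta_pos":[-0.118,-0.742,0],"twist":[0,0,-1],"fingers":40},{"delta_pos":[-0.118,-0.742,0],"twist":[0,0,-1],"fingers":40},{"delta_pos":[-0.118,-0.742,0],"twist":[0,0,-1],"fingers":40},{"delta_pos":[-0.118,-0.742,0],"twist":[0,0,-1],"fingers":40}]' 20; python3 -c "
from h import *
st()"
python3 -m jog '[{"delta_pos":[-0.118,-0.742,-0.5],"twist":[0,0,-1],"fingers":40},{"delta_pos":[-0.118,-0.742,-0.5],"twist":[0,0,-1],"fingers":40},{"delta_pos":[-0.118,-0.742,-0.5],"twist":[0,0,-1],"fingers":40},{"delta_pos":[-0.118,-0.742,-0.5],"twist":[0,0,-1],"fingers":40},{"delta_pos":[0,0,-0.8],"twist":[0,0,-1],"fingers":40},{"delta_pos":[0,0,-0.8],"twist":[0,0,-1],"fingers":40},{"delta_pos":[0,0,-0.8],"twist":[0,0,-1],"fingers":40},{"delta_pos":[0,0,0],"twist":[0,0,0],"fingers":40}]' 20; python3 -c "
from h import *
st(); c=cam('wrist'); cv2.imwrite('pics/w5.png',c['color'][:,:,::-1]); print(proj(c,[.5864,-.3259,.066])); st()"
```

```text
time: 9.55
tool_pos: [0.6087, -0.1792, 0.5322]
tool_rot: [-1.223, 1.569, 2.868]
contact_force: [1.5, -0.7, 0.3]
opening: 0.04
t 9.55 grasp [ 0.6084 -0.1791  0.373 ] x-axis [-0.002  0.001 -1.   ] y-axis [ 0.813 -0.582 -0.002] F [ 1.5 -0.7  0.3] open 40.0
time: 10.35
tool_pos: [0.5837, -0.3251, 0.3059]
tool_rot: [-0.82, 1.557, 2.541]
contact_force: [-0.7, 0.8, -0.2]
opening: 0.0401
t 10.35 grasp [ 0.5819 -0.3239  0.1468] x-axis [-0.012  0.008 -1.   ] y-axis [ 0.218 -0.976 -0.01 ] F [-0.7  0.8 -0.2] open 40.1
[328.03213561 252.47838958]
t 10.40 grasp [ 0.5837 -0.3249  0.1509] x-axis [-0.007  0.004 -1.   ] y-axis [ 0.221 -0.975 -0.006] F [ 0.4 -0.   1.6] open 39.8
```

View pics/w5.png

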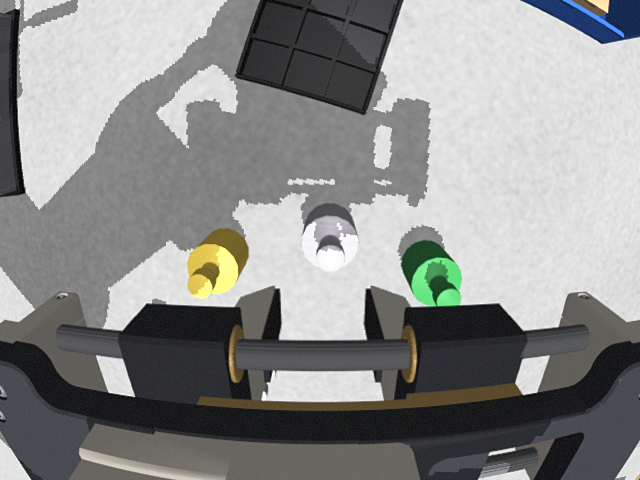

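```bash
python3 - <<'E'
from h import *
st(); c=cam('wrist'); st()
im=c['color']; crop(c,270,190,390,290,6,'pics/w6.png')
hsv=cv2.cvtColor(im,cv2.COLOR_RGB2HSV)
print(np.round(proj(c,[.5864,-.3259,.074]),1),np.round(proj(c,[.5864,-.3259,.042]),1))
for uv in [(331,257)]: print(onz(c,uv,.072))
E
```

```text
t 10.40 grasp [ 0.5837 -0.3249  0.1509] x-axis [-0.007  0.004 -1.   ] y-axis [ 0.221 -0.975 -0.006] F [ 0.4 -0.   1.6] open 39.8
t 10.45 grasp [ 0.5852 -0.3258  0.1541] x-axis [-0.001  0.001 -1.   ] y-axis [ 0.222 -0.975 -0.001] F [0.8 0.1 0.7] open 40.0
[325.2 257.4] [325.1 241.7]
[ 0.58672642 -0.32954097  0.072     ]
```

View pics/w6.png

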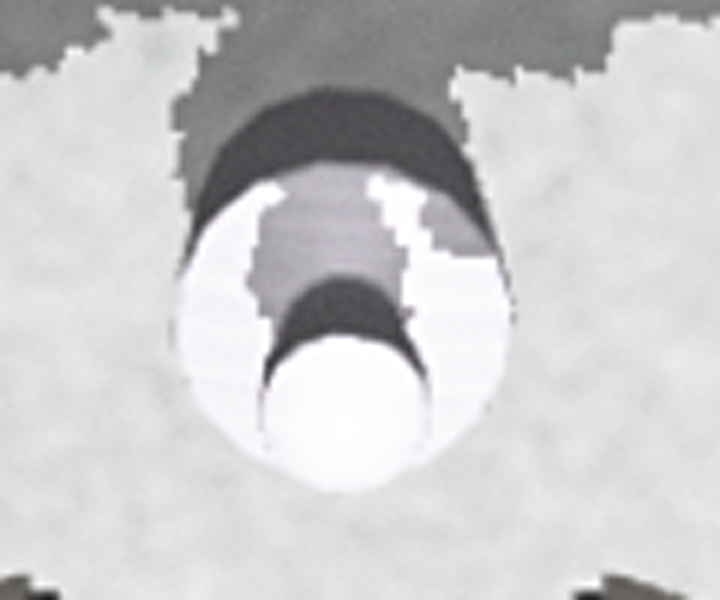

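```bash
python3 -m jog '[{"delta_pos":[0.01,-0.03,-0.6],"twist":[0,0,0],"fingers":40},{"delta_pos":[0,0,-0.6],"twist":[0,0,0],"fingers":40},{"delta_pos":[0,0,-0.4],"twist":[0,0,0],"fingers":40},{"delta_pos":[0,0,-0.1],"twist":[0,0,0],"fingers":40},{"delta_pos":[0,0,0],"twist":[0,0,0],"fingers":40},{"delta_pos":[0,0,0],"twist":[0,0,0],"fingers":40}]' 25; python3 - <<'E'
from h import *
st(); c=cam('wrist'); st(); cv2.imwrite('pics/w7.png',c['color'][:,:,::-1]); 
E
```

```text
time: 11.05
tool_pos: [0.5867, -0.3278, 0.2313]
tool_rot: [2.267, 1.567, -0.652]
contact_force: [-0.4, -0.3, 0.0]
opening: 0.0399
t 11.05 grasp [ 0.5872 -0.3282  0.0721] x-axis [ 0.003 -0.003 -1.   ] y-axis [ 0.22  -0.975  0.003] F [-0.4 -0.3  0. ] open 39.9
t 11.10 grasp [ 0.5871 -0.3282  0.072 ] x-axis [ 0.003 -0.002 -1.   ] y-axis [ 0.22  -0.975  0.003] F [-0.2 -0.1  0.7] open 40.0
```

View pics/w7.png

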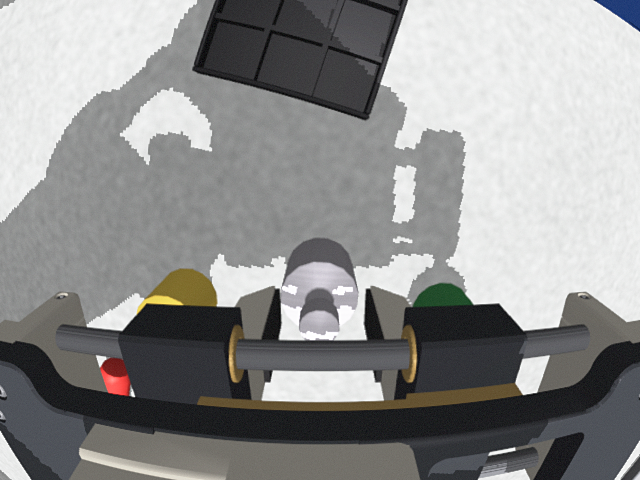

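The knob is at (319,318), centred between the pads to about 1 mm. I'll lower 5 mm and close.

```bash
python3 -m jog '[{"delta_pos":[0,0.01,-0.1],"twist":[0,0,0],"fingers":40},{"delta_pos":[0,0,0],"twist":[0,0,0],"fingers":40},{"delta_pos":[0,0,0],"twist":[0,0,0],"fingers":12},{"delta_pos":[0,0,0],"twist":[0,0,0],"fingers":12},{"delta_pos":[0,0,0],"twist":[0,0,0],"fingers":12},{"delta_pos":[0,0,0],"twist":[0,0,0],"fingers":12}]' 30; python3 - <<'E'
from h import *
st()
E
python3 -m jog '[{"delta_pos":[0,0,0.2],"twist":[0,0,0],"fingers":12},{"delta_pos":[0,0,0.4],"twist":[0,0,0],"fingers":12},{"delta_pos":[0,0,0.4],"twist":[0,0,0],"fingers":12},{"delta_pos":[0,0,0],"twist":[0,0,0],"fingers":12}]' 30; python3 - <<'E'
from h import *
st(); c=cam('wrist'); st(); cv2.imwrite('pics/w8.png',c['color'][:,:,::-1]); 
E
```

```text
time: 11.7
tool_pos: [0.586, -0.3269, 0.2238]
tool_rot: [1.862, 1.571, -1.058]
contact_force: [0.5, 0.1, 0.8]
opening: 0.0166
t 11.70 grasp [ 0.586  -0.3269  0.0646] x-axis [ 0. -0. -1.] y-axis [ 0.22  -0.976  0.   ] F [0.5 0.1 0.8] open 16.6
time: 12.1
tool_pos: [0.5866, -0.3273, 0.2769]
tool_rot: [2.291, 1.565, -0.629]
contact_force: [1.2, -1.2, -3.3]
opening: 0.0163
t 12.10 grasp [ 0.5873 -0.3278  0.1177] x-axis [ 0.004 -0.003 -1.   ] y-axis [ 0.219 -0.976  0.004] F [ 1.2 -1.2 -3.3] open 16.3
t 12.15 grasp [ 0.5865 -0.3273  0.1158] x-axis [ 0.002 -0.002 -1.   ] y-axis [ 0.219 -0.976  0.002] F [ 0.1 -0.3 -4.5] open 16.4
```

View pics/w8.png

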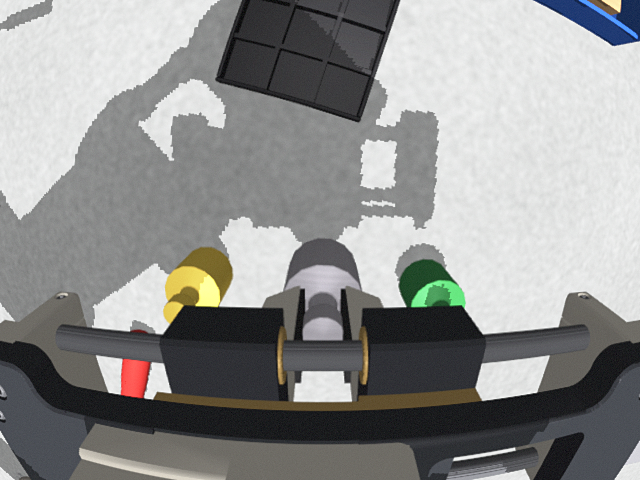

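The weight hangs from the knob (opening 16.4 mm, load −4.5 N ≈ 0.46 kg), upright in the picture. I'll raise it and turn +180°, so that the camera side faces the robot and not the lid when placing.

```bash
python3 -m jog '[{"delta_pos":[0,0,0.22],"twist":[0,0,1],"fingers":12},{"delta_pos":[0,0,0.22],"twist":[0,0,1],"fingers":12},{"delta_pos":[0,0,0.22],"twist":[0,0,1],"fingers":12},{"delta_pos":[0,0,0.22],"twist":[0,0,1],"fingers":12},{"delta_pos":[0,0,0.22],"twist":[0,0,1],"fingers":12},{"delta_pos":[0,0,0.22],"twist":[0,0,1],"fingers":12},{"delta_pos":[0,0,0.22],"twist":[0,0,1],"fingers":12},{"delta_pos":[0,0,0.22],"twist":[0,0,1],"fingers":12}]' 30 && python3 -m jog '[{"delta_pos":[0,0.14,0],"twist":[0,0,1],"fingers":12},{"delta_pos":[0,0.14,0],"twist":[0,0,1],"fingers":12},{"delta_pos":[0,0.14,0],"twist":[0,0,1],"fingers":12},{"delta_pos":[0,0.14,0],"twist":[0,0,1],"fingers":12},{"delta_pos":[0,0.14,0],"twist":[0,0,1],"fingers":12},{"delta_pos":[0,0.14,0],"twist":[0,0,1],"fingers":12},{"delta_pos":[0,0.14,0],"twist":[0,0,1],"fingers":12},{"delta_pos":[0,0.14,0],"twist":[0,0,1],"fingers":12}]' 30; python3 -c "
from h import *
st(); print(observe()['qpos'])"
```

```text
time: 12.95
tool_pos: [0.5857, -0.3268, 0.3601]
tool_rot: [-1.67, 1.567, 2.535]
contact_force: [0.4, -1.2, -3.7]
opening: 0.0165
time: 13.75
tool_pos: [0.5857, -0.2705, 0.3598]
tool_rot: [-2.472, 1.567, 2.571]
contact_force: [-0.1, 0.5, -4.5]
opening: 0.0165
t 13.75 grasp [ 0.5853 -0.2702  0.2006] x-axis [-0.003  0.002 -1.   ] y-axis [ 0.946  0.324 -0.002] F [-0.1  0.5 -4.5] open 16.5
[-5.51342034e-01  5.99429120e-01  1.22707013e+00  6.75608557e-05
  1.31842737e+00 -8.81638860e-01]
```

```bash
python3 -m jog '[{"delta_pos":[0,0.2,0],"twist":[0,0,1],"fingers":12},{"delta_pos":[0,0.2,0],"twist":[0,0,1],"fingers":12},{"delta_pos":[0,0.2,0],"twist":[0,0,1],"fingers":12},{"delta_pos":[0,0.2,0],"twist":[0,0,1],"fingers":12},{"delta_pos":[0,0.2,0],"twist":[0,0,1],"fingers":12},{"delta_pos":[0,0.2,0],"twist":[0,0,1],"fingers":12},{"delta_pos":[0,0.2,0],"twist":[0,0,1],"fingers":12},{"delta_pos":[0,0.2,0],"twist":[0,0,1],"fingers":12}]' 30 && python3 -m jog '[{"delta_pos":[0,0.3,0],"twist":[0,0,1],"fingers":12},{"delta_pos":[0,0.3,0],"twist":[0,0,1],"fingers":12},{"delta_pos":[0,0.3,0],"twist":[0,0,1],"fingers":12},{"delta_pos":[0,0.3,0],"twist":[0,0,1],"fingers":12},{"delta_pos":[0,0.3,0],"twist":[0,0,1],"fingers":12},{"delta_pos":[0,0.3,0],"twist":[0,0,0.98],"fingers":12},{"delta_pos":[0,0,0],"twist":[0,0,0],"fingers":12},{"delta_pos":[0,0,0],"twist":[0,0,0],"fingers":12}]' 30; python3 -c "
from h import *
st(); print(observe()['qpos'])
c=cam('scene'); cv2.imwrite('pics/s7.png',c['color'][:,:,::-1])"
```

```text
time: 14.55
tool_pos: [0.5857, -0.1904, 0.3599]
tool_rot: [3.07, 1.568, 2.667]
contact_force: [-0.3, -0.4, -4.4]
opening: 0.0166
time: 15.35
tool_pos: [0.5858, -0.1009, 0.3607]
tool_rot: [2.825, 1.569, 3.042]
contact_force: [-0.5, 0.4, -4.3]
opening: 0.0169
t 15.35 grasp [ 0.5856 -0.1009  0.2015] x-axis [-0.002  0.    -1.   ] y-axis [-0.216  0.976  0.001] F [-0.5  0.4 -4.3] open 16.9
[-2.99410038e-01  5.04859855e-01  1.39051391e+00 -3.76104411e-04
  1.24797793e+00 -2.08757760e+00]
```

View pics/s7.png

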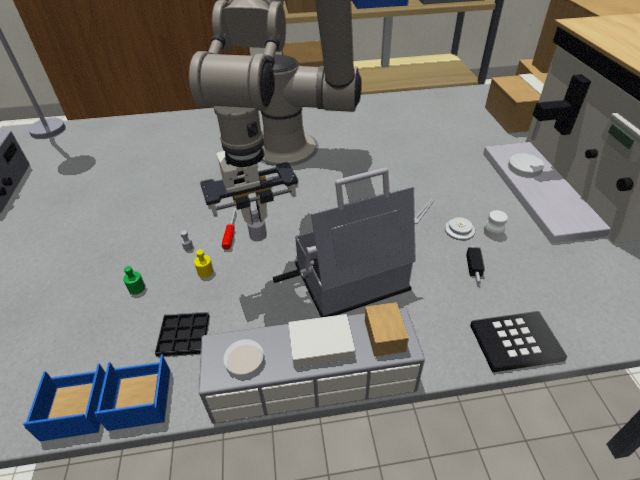

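The scene shows the weight hanging upright at (257,228) and the lid still up. Moving over the case opening.

```bash
python3 -m jog '[{"delta_pos":[-0.04,0.573,0.05],"twist":[0,0,0],"fingers":12},{"delta_pos":[-0.04,0.573,0.05],"twist":[0,0,0],"fingers":12},{"delta_pos":[-0.04,0.573,0],"twist":[0,0,0],"fingers":12},{"delta_pos":[-0.04,0.573,0],"twist":[0,0,0],"fingers":12},{"delta_pos":[-0.04,0.573,0],"twist":[0,0,0],"fingers":12},{"delta_pos":[-0.04,0.573,0],"twist":[0,0,0],"fingers":12},{"delta_pos":[-0.04,0.573,0],"twist":[0,0,0],"fingers":12},{"delta_pos":[-0.04,0.573,0],"twist":[0,0,0],"fingers":12}]' 30; python3 -m jog '[{"delta_pos":[0,0,0],"twist":[0,0,0],"fingers":12},{"delta_pos":[0,0,0],"twist":[0,0,0],"fingers":12}]' 30;  python3 -c "
from h import *
st()
c=cam('scene'); crop(c,230,40,430,290,3,'pics/s8.png')
c=cam('wrist'); cv2.imwrite('pics/w9.png',c['color'][:,:,::-1])
c=cam('top'); crop(c,240,120,420,300,4,'pics/t9.png')"
```

```text
time: 16.2
tool_pos: [0.5701, 0.1285, 0.3664]
tool_rot: [-2.641, 1.57, -2.424]
contact_force: [-0.3, -0.0, -4.1]
opening: 0.0165
time: 16.4
tool_pos: [0.5701, 0.1281, 0.3664]
tool_rot: [-2.5, 1.57, -2.281]
contact_force: [-0.1, -0.1, -4.5]
opening: 0.0164
t 16.40 grasp [0.57   0.128  0.2072] x-axis [-0. -0. -1.] y-axis [-0.217  0.976 -0.   ] F [-0.1 -0.1 -4.5] open 16.4
```

View pics/s8.png

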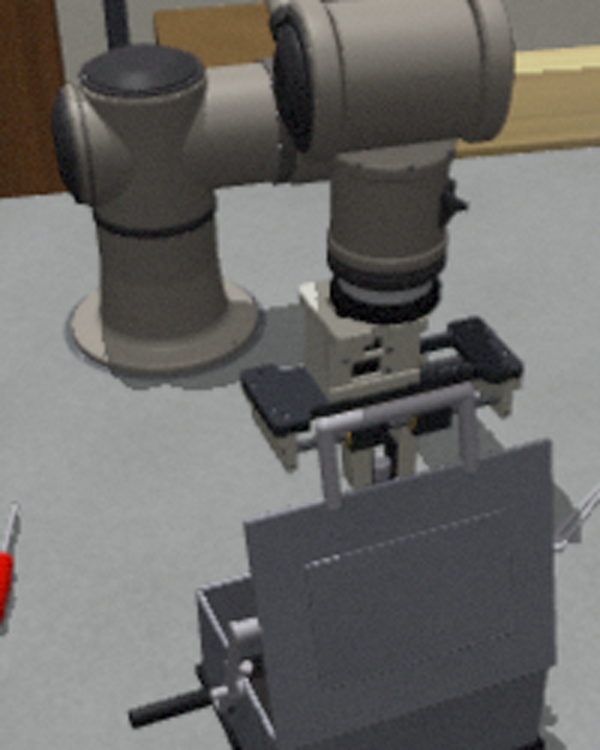

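View pics/w9.png

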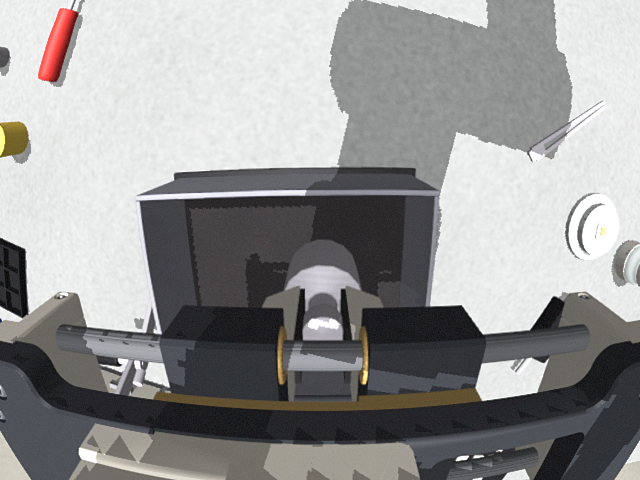

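```bash
python3 - <<'E'
from h import *
c=cam('wrist'); C,S=np.cos(.2225),np.sin(.2225)
for uv in [(137,199),(438,190),(287,194)]:
    p=onz(c,uv,.1); d=p-[.6245,.111,0]; print(np.round(p,4),"case",np.round([d[0]*C+d[1]*S,-d[0]*S+d[1]*C],4))
st()
E
```

```text
[ 0.5623 -0.0147  0.1   ] case [-0.0884 -0.1088]
[0.5111 0.196  0.1   ] case [-0.0919  0.1079]
[0.5373 0.0951 0.1   ] case [-0.0886  0.0037]
t 16.60 grasp [0.5702 0.1271 0.2074] x-axis [-0. -0. -1.] y-axis [-0.215  0.977 -0.   ] F [ 0.3  0.7 -4.6] open 16.5
```

View pics/t9.png

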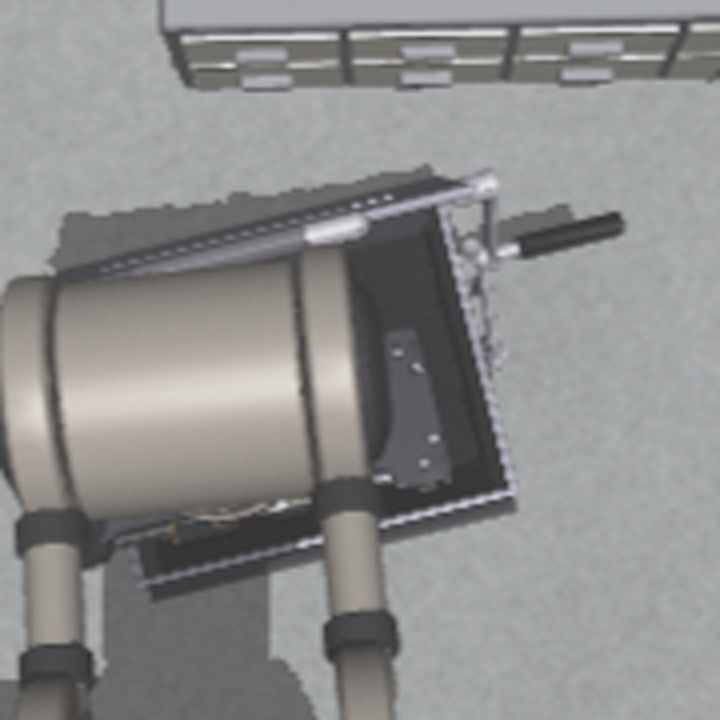

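```bash
python3 - <<'E'
from h import *
s=cam('scene'); t=cam('top'); C,S=np.cos(.2225),np.sin(.2225)
for z in (.36,.40,.44,.48,.52,.56,.60,.65): print(z,np.round((proj(s,[.570,.128,z])-[230,40])*3))
for z in (.5,.55,.6):
    for X,Y in [(180,270),(180,515),(330,245)]:
        p=onz(t,(240+X/4,120+Y/4),z); d=p-[.6245,.111,0]; print(z,np.round(p,3),"case",np.round([d[0]*C+d[1]*S,-d[0]*S+d[1]*C],3))
E
```

```text
0.36 [384. 286.]
0.4 [386. 232.]
0.44 [388. 174.]
0.48 [390. 112.]
0.52 [393.  46.]
0.56 [395. -24.]
0.6 [ 398. -100.]
0.65 [ 402. -203.]
0.5 [0.614 0.131 0.5  ] case [-0.006  0.022]
0.5 [0.526 0.132 0.5  ] case [-0.091  0.042]
0.5 [0.622 0.077 0.5  ] case [-0.01  -0.033]
0.55 [0.605 0.126 0.55 ] case [-0.016  0.019]
0.55 [0.523 0.127 0.55 ] case [-0.096  0.038]
0.55 [0.612 0.076 0.55 ] case [-0.02  -0.032]
0.6 [0.595 0.121 0.6  ] case [-0.027  0.016]
0.6 [0.52  0.121 0.6  ] case [-0.1    0.033]
0.6 [0.602 0.075 0.6  ] case [-0.03  -0.031]
```

The housing clears the bar by about 30 mm at the final height, and the rim corners measured by the wrist camera match the case pose. Lowering.

```bash
python3 -m jog '[{"delta_pos":[0,0,-0.4],"twist":[0,0,0],"fingers":12},{"delta_pos":[0,0,-0.5],"twist":[0,0,0],"fingers":12},{"delta_pos":[0,0,-0.5],"twist":[0,0,0],"fingers":12},{"delta_pos":[0,0,-0.5],"twist":[0,0,0],"fingers":12},{"delta_pos":[0,0,-0.4],"twist":[0,0,0],"fingers":12},{"delta_pos":[0,0,-0.2],"twist":[0,0,0],"fingers":12},{"delta_pos":[0,0,0],"twist":[0,0,0],"fingers":12}]' 30; python3 -c "
from h import *
st()"; python3 -m jog '[{"delta_pos":[0,0,-0.05],"twist":[0,0,0],"fingers":12},{"delta_pos":[0,0,-0.03],"twist":[0,0,0],"fingers":12}]' 30; python3 -m jog '[{"delta_pos":[0,0,-0.02],"twist":[0,0,0],"fingers":12},{"delta_pos":[0,0,0],"twist":[0,0,0],"fingers":12}]' 30
```

```text
time: 17.4
tool_pos: [0.5698, 0.1279, 0.2405]
tool_rot: [2.989, 1.568, -3.076]
contact_force: [-0.5, -0.1, -3.9]
opening: 0.0167
t 17.40 grasp [0.5693 0.1279 0.0813] x-axis [-0.003 -0.    -1.   ] y-axis [-0.217  0.976  0.   ] F [-0.5 -0.1 -3.9] open 16.7
time: 17.6
tool_pos: [0.5704, 0.1282, 0.2388]
tool_rot: [-0.1, 1.568, 0.119]
contact_force: [-0.3, 0.1, -4.6]
opening: 0.0167
time: 17.8
tool_pos: [0.5701, 0.1283, 0.2372]
tool_rot: [-0.026, 1.57, 0.193]
contact_force: [-0.2, 0.3, -4.9]
opening: 0.0163
```

```bash
python3 -m jog '[{"delta_pos":[0,0,-0.03],"twist":[0,0,0],"fingers":12},{"delta_pos":[0,0,-0.03],"twist":[0,0,0],"fingers":12},{"delta_pos":[0,0,0],"twist":[0,0,0],"fingers":12}]' 30; python3 -m jog '[{"delta_pos":[0,0,-0.03],"twist":[0,0,0],"fingers":12},{"delta_pos":[0,0,0],"twist":[0,0,0],"fingers":12}]' 30
```

```text
time: 18.1
tool_pos: [0.5699, 0.1283, 0.2335]
tool_rot: [2.812, 1.57, 3.031]
contact_force: [-0.4, -0.0, -5.4]
opening: 0.0167
time: 18.3
tool_pos: [0.5699, 0.1283, 0.232]
tool_rot: [2.767, 1.57, 2.986]
contact_force: [0.1, -0.8, -4.9]
opening: 0.0161
```

```bash
python3 -m jog '[{"delta_pos":[0,0,-0.02],"twist":[0,0,0],"fingers":12},{"delta_pos":[0,0,0],"twist":[0,0,0],"fingers":12}]' 30; python3 -m jog '[{"delta_pos":[0,0,-0.015],"twist":[0,0,0],"fingers":12},{"delta_pos":[0,0,0],"twist":[0,0,0],"fingers":12}]' 30
```

```text
time: 18.5
tool_pos: [0.5701, 0.1283, 0.2318]
tool_rot: [0.004, 1.57, 0.223]
contact_force: [-0.5, 0.1, 1.2]
opening: 0.0164
time: 18.7
tool_pos: [0.5702, 0.1283, 0.2318]
tool_rot: [-0.074, 1.569, 0.146]
contact_force: [-2.4, -0.2, 6.8]
opening: 0.0167
```

Floor contact came at grasp height 0.0726, exactly as predicted. Easing off slightly and letting go.

```bash
python3 -m jog '[{"delta_pos":[0,0,0.02],"twist":[0,0,0],"fingers":12},{"delta_pos":[0,0,0],"twist":[0,0,0],"fingers":40},{"delta_pos":[0,0,0],"twist":[0,0,0],"fingers":40},{"delta_pos":[0,0,0],"twist":[0,0,0],"fingers":40},{"delta_pos":[0,0,0],"twist":[0,0,0],"fingers":40}]' 30; python3 -m jog '[{"delta_pos":[0,0,0.2],"twist":[0,0,0],"fingers":40},{"delta_pos":[0,0,0.4],"twist":[0,0,0],"fingers":40},{"delta_pos":[0,0,0.5],"twist":[0,0,0],"fingers":40},{"delta_pos":[0,0,0.5],"twist":[0,0,0],"fingers":40},{"delta_pos":[0,0,0],"twist":[0,0,0],"fingers":40}]' 30; python3 -c "
from h import *
st()
c=cam('wrist'); cv2.imwrite('pics/w10.png',c['color'][:,:,::-1]); st()
C,S=np.cos(.2225),np.sin(.2225)
for p in ((-.05,.03,.082),(-.05,.03,.05)):
    print(proj(c,[.6245+C*p[0]-S*p[1],.111+S*p[0]+C*p[1],p[2]]))"
```

```text
time: 19.2
tool_pos: [0.5701, 0.1283, 0.2315]
tool_rot: [0.215, 1.571, 0.435]
contact_force: [0.3, 0.5, 0.4]
opening: 0.0391
time: 19.7
tool_pos: [0.5709, 0.1284, 0.3159]
tool_rot: [-0.118, 1.563, 0.102]
contact_force: [-0.0, -0.2, -0.6]
opening: 0.0399
t 19.70 grasp [0.5721 0.1286 0.1567] x-axis [ 0.008  0.001 -1.   ] y-axis [-0.218  0.976 -0.001] F [-0.  -0.2 -0.6] open 39.9
t 19.75 grasp [0.5711 0.1284 0.1546] x-axis [ 0.004  0.001 -1.   ] y-axis [-0.217  0.976 -0.   ] F [-0.8  0.1 -0.3] open 40.0
[324.92744348 260.462992  ]
[324.65141399 244.21868128]
```

View pics/w10.png

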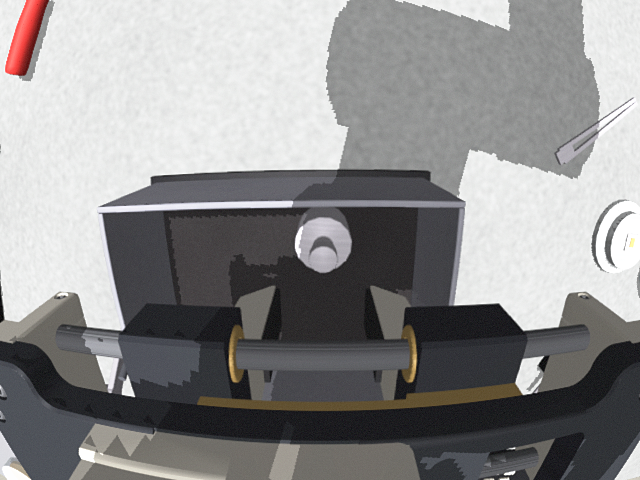

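The wrist view shows the weight upright on the case floor, knob at (323,258) and body top at (323,243). The predicted pixels were (325,260) and (325,244). Now out of the case and round to the sleeve, jaws turned back to the case's x.

```bash
python3 -m jog '[{"delta_pos":[0,0,0.6],"twist":[0,0,0],"fingers":40},{"delta_pos":[0,0,0.6],"twist":[0,0,0],"fingers":40},{"delta_pos":[-0.2,-0.71,0],"twist":[0,0,0],"fingers":40},{"delta_pos":[-0.2,-0.71,0],"twist":[0,0,0],"fingers":40},{"delta_pos":[-0.2,-0.71,0],"twist":[0,0,0],"fingers":40},{"delta_pos":[-0.2,-0.71,0],"twist":[0,0,0],"fingers":40},{"delta_pos":[-0.2,-0.71,0],"twist":[0,0,0],"fingers":40}]' 30 && python3 -m jog '[{"delta_pos":[0.06,-0.15,0],"twist":[0,0,-1],"fingers":40},{"delta_pos":[0.06,-0.15,0],"twist":[0,0,-1],"fingers":40},{"delta_pos":[0.06,-0.15,0],"twist":[0,0,-1],"fingers":40},{"delta_pos":[0.06,-0.15,0],"twist":[0,0,-1],"fingers":40},{"delta_pos":[0.06,-0.15,0],"twist":[0,0,-1],"fingers":40},{"delta_pos":[0.06,-0.15,0],"twist":[0,0,-1],"fingers":40},{"delta_pos":[0.06,-0.15,0],"twist":[0,0,-1],"fingers":40},{"delta_pos":[0.06,-0.15,0],"twist":[0,0,-1],"fingers":40}]' 30; python3 -c "
from h import *
st()"
```

```text
time: 20.45
tool_pos: [0.5192, -0.0504, 0.3706]
tool_rot: [2.649, 1.569, 2.868]
contact_force: [0.4, -1.0, -0.6]
opening: 0.0397
time: 21.25
tool_pos: [0.5439, -0.1095, 0.3704]
tool_rot: [-2.899, 1.569, 2.761]
contact_force: [0.2, 0.3, 0.6]
opening: 0.0401
t 21.25 grasp [ 0.5436 -0.1094  0.2112] x-axis [-0.002  0.001 -1.   ] y-axis [ 0.583  0.812 -0.   ] F [0.2 0.3 0.6] open 40.1
```

```bash
python3 -m jog '[{"delta_pos":[0.463,0.161,0],"twist":[0,0,-0.99],"fingers":40},{"delta_pos":[0.463,0.161,0],"twist":[0,0,-0.99],"fingers":40},{"delta_pos":[0.463,0.161,0],"twist":[0,0,-0.99],"fingers":40},{"delta_pos":[0.463,0.161,0],"twist":[0,0,-0.99],"fingers":40},{"delta_pos":[0.463,0.161,0],"twist":[0,0,-0.99],"fingers":40},{"delta_pos":[0.463,0.161,0],"twist":[0,0,-0.99],"fingers":40},{"delta_pos":[0.463,0.161,0],"twist":[0,0,-0.99],"fingers":40},{"delta_pos":[0,0,0],"twist":[0,0,0],"fingers":40}]' 30; python3 -m jog '[{"delta_pos":[0,0,0],"twist":[0,0,0],"fingers":40}]' 30 > /dev/null; python3 -c "
from h import *
st()
c=cam('wrist'); cv2.imwrite('pics/w11.png',c['color'][:,:,::-1]); st()
C,S=np.cos(.2225),np.sin(.2225)
for p in ((.043,-.146,.119),(.043,-.176,.119),(.043,-.206,.119)):
    print(np.round([.6245+C*p[0]-S*p[1],.111+S*p[0]+C*p[1],p[2]],4),np.round(proj(c,[.6245+C*p[0]-S*p[1],.111+S*p[0]+C*p[1],p[2]]),1))"
```

```text
time: 22.05
tool_pos: [0.7076, -0.0517, 0.369]
tool_rot: [-2.259, 1.569, 2.679]
contact_force: [-1.1, -0.2, -1.2]
opening: 0.0399
t 22.15 grasp [ 0.7055 -0.0526  0.2106] x-axis [-0.003  0.    -1.   ] y-axis [ 0.974  0.227 -0.003] F [0.1 0.1 0.4] open 39.9
t 22.20 grasp [ 0.7052 -0.053   0.2111] x-axis [-0.002  0.    -1.   ] y-axis [ 0.974  0.226 -0.002] F [-0.3 -0.4  0.5] open 40.2
[ 0.6987 -0.0219  0.119 ] [324.6 208.3]
[ 0.7053 -0.0512  0.119 ] [324.2 252.8]
[ 0.7119 -0.0804  0.119 ] [323.9 294. ]
```

View pics/w11.png

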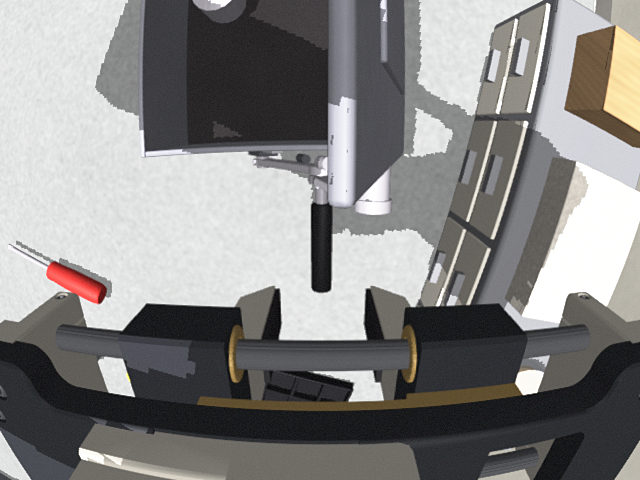

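The wrist view shows the black sleeve from (321,205) to (321,291), centred between the open fingers. Descending around it.

```bash
python3 -m jog '[{"delta_pos":[0,0,-0.6],"twist":[0,0,0],"fingers":40},{"delta_pos":[0,0,-0.6],"twist":[0,0,0],"fingers":40},{"delta_pos":[0,0,-0.4],"twist":[0,0,0],"fingers":40},{"delta_pos":[0,0,-0.2],"twist":[0,0,0],"fingers":40},{"delta_pos":[0,0,-0.04],"twist":[0,0,0],"fingers":40},{"delta_pos":[0,0,0],"twist":[0,0,0],"fingers":40}]' 30; python3 -c "
from h import *
c=cam('wrist'); cv2.imwrite('pics/w12.png',c['color'][:,:,::-1]); st()
c=cam('scene'); crop(c,200,100,400,300,3,'pics/s12.png')"
```

```text
time: 22.8
tool_pos: [0.706, -0.0531, 0.2804]
tool_rot: [1.164, 1.57, -0.181]
contact_force: [-0.7, -0.9, 0.4]
opening: 0.04
t 22.85 grasp [ 0.7065 -0.0531  0.1218] x-axis [ 0.002 -0.    -1.   ] y-axis [0.974 0.225 0.002] F [-0.1  0.2 -0. ] open 39.8
```

View pics/w12.png

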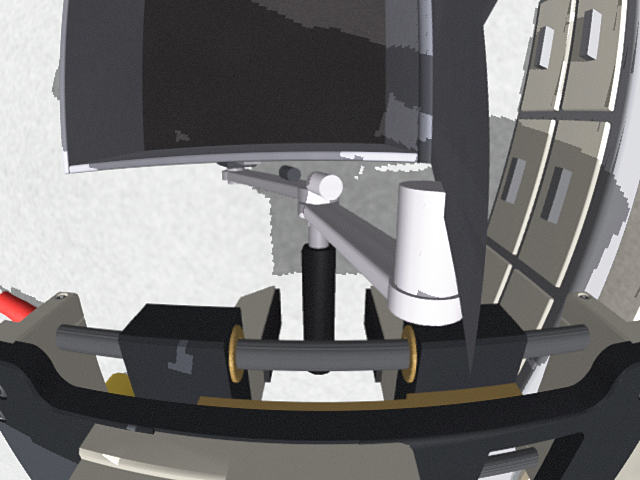

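View pics/s12.png

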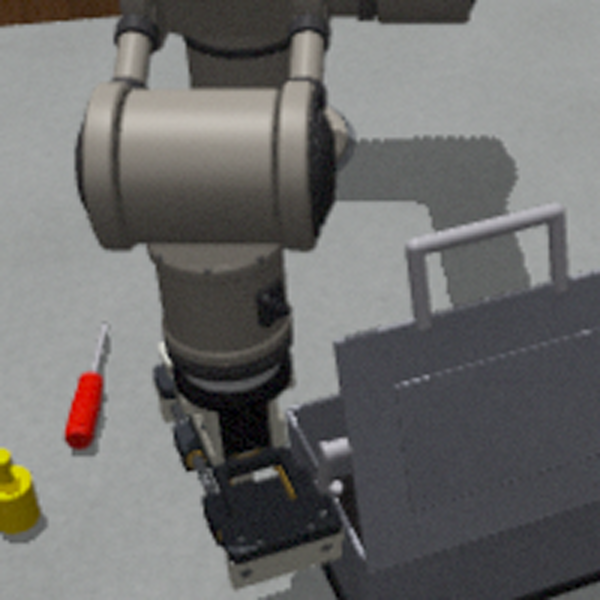

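```bash
python3 - <<'E'
from h import *
c=cam('wrist'); C,S=np.cos(.2225),np.sin(.2225)
for uv in [(390,310),(428,322),(460,312),(318,247),(318,370)]:
  for z in (.12,.19,.20):
    p=onz(c,uv,z); d=p-[.6245,.111,0]; print(uv,z,"case",np.round([d[0]*C+d[1]*S,-d[0]*S+d[1]*C],4))
st()
E
```

```text
(390, 310) 0.12 case [ 0.0725 -0.1722]
(390, 310) 0.19 case [ 0.0577 -0.1349]
(390, 310) 0.2 case [ 0.0556 -0.1295]
(428, 322) 0.12 case [ 0.0907 -0.1788]
(428, 322) 0.19 case [ 0.0669 -0.1382]
(428, 322) 0.2 case [ 0.0635 -0.1324]
(460, 312) 0.12 case [ 0.1056 -0.1743]
(460, 312) 0.19 case [ 0.0744 -0.136 ]
(460, 312) 0.2 case [ 0.07   -0.1305]
(318, 247) 0.12 case [ 0.0412 -0.1433]
(318, 247) 0.19 case [ 0.0418 -0.1203]
(318, 247) 0.2 case [ 0.0419 -0.117 ]
(318, 370) 0.12 case [ 0.0412 -0.2043]
(318, 370) 0.19 case [ 0.0418 -0.1511]
(318, 370) 0.2 case [ 0.0419 -0.1435]
t 22.95 grasp [ 0.7067 -0.053   0.1219] x-axis [ 0.003 -0.    -1.   ] y-axis [0.974 0.225 0.002] F [-0.6  0.2  0.4] open 40.1
```

```bash
python3 -m jog '[{"delta_pos":[-0.013,-0.126,-0.04],"twist":[0,0,0],"fingers":40},{"delta_pos":[0,0,0],"twist":[0,0,0],"fingers":24},{"delta_pos":[0,0,0],"twist":[0,0,0],"fingers":20}]' 15; python3 -c "
from h import *
st()
c=cam('wrist'); cv2.imwrite('pics/w13.png',c['color'][:,:,::-1])"; python3 -m jog '[{"delta_pos":[0,0,0],"twist":[0,0,0],"fingers":9},{"delta_pos":[0,0,0],"twist":[0,0,0],"fingers":9},{"delta_pos":[0,0,0],"twist":[0,0,0],"fingers":9}]' 15; python3 -c "
from h import *
st()"
```

```text
time: 23.25
tool_pos: [0.7053, -0.0595, 0.2776]
tool_rot: [1.305, 1.571, -0.04]
contact_force: [0.6, -0.1, -0.1]
opening: 0.0289
t 23.25 grasp [ 0.7054 -0.0595  0.1184] x-axis [ 0. -0. -1.] y-axis [0.975 0.224 0.   ] F [ 0.6 -0.1 -0.1] open 28.9
time: 23.6
tool_pos: [0.7055, -0.0591, 0.2776]
tool_rot: [1.272, 1.57, -0.072]
contact_force: [0.9, 0.0, -1.1]
opening: 0.0131
t 23.60 grasp [ 0.7057 -0.0591  0.1184] x-axis [ 0.001 -0.    -1.   ] y-axis [0.974 0.225 0.001] F [ 0.9  0.  -1.1] open 13.1
```

View pics/w13.png

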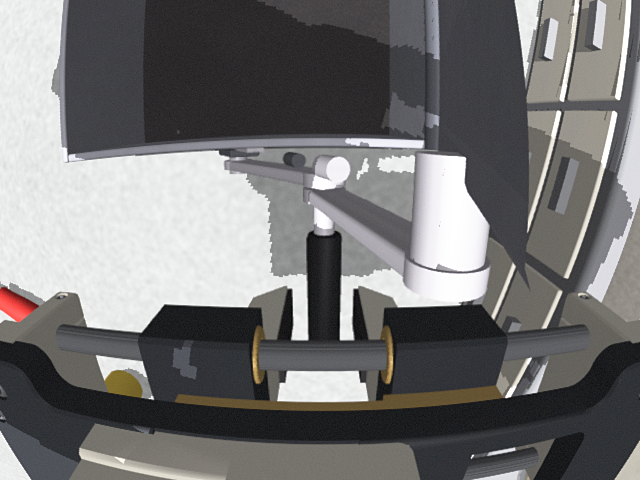

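The fingers hold the sleeve (13.1 mm on the 14 mm sleeve) with almost no side force. I'll work out the circle steps and firm the grip.

```bash
cat > g2.py <<'E'
import sys
from h import *
P=(-.0055,.053)  # pivot in case x, z (tool's z offset taken up)
C,S=np.cos(.2225),np.sin(.2225)
def rd():
    s=observe(); R,p=Rt(s); g=p+R[:,0]*hold_point_z; F=np.array(s["contact_force"])
    d=g-[.6245,.111,0]; x=d[0]*C+d[1]*S; y=-d[0]*S+d[1]*C
    a=np.arctan2(g[2]-P[1],x-P[0]); r=np.hypot(g[2]-P[1],x-P[0]); fx=F[0]*C+F[1]*S; fy=-F[0]*S+F[1]*C
    ft=-fx*np.sin(a)+F[2]*np.cos(a); fr=fx*np.cos(a)+F[2]*np.sin(a)
    print("t %.2f a %.3f r %.1f x %.1f y %.1f z %.1f | along %.1f out %.1f Fx %.1f Fy %.1f Fz %.1f open %.1f"%(s["time"],a,r*1e3,x*1e3,y*1e3,g[2]*1e3,ft,fr,fx,fy,F[2],s["opening"]*1e3))
    return ft,fr
def tab(a0,a1,n,r=.0807):
    a=np.linspace(a0,a1,n+1); X=r*np.cos(a);Z=r*np.sin(a)
    for i in range(n): print("%.3f [%.3f,%.3f,%.3f]"%(a[i+1],(X[i+1]-X[i])*C/.05,(X[i+1]-X[i])*S/.05,(Z[i+1]-Z[i])/.05))
if __name__=="__main__": rd()
E
python3 -m jog '[{"delta_pos":[0,0,0],"twist":[0,0,0],"fingers":9},{"delta_pos":[0,0,0],"twist":[0,0,0],"fingers":9}]' 45 >/dev/null; python3 g2.py; python3 -c "
from g2 import *
tab(.946,2.966,40)"
```

```text
t 23.80 a 0.946 r 80.6 x 41.6 y -183.8 z 118.4 | along -2.0 out 0.4 Fx 1.8 Fy -0.2 Fz -0.8 open 13.1
0.996 [-0.066,-0.015,0.046]
1.047 [-0.068,-0.015,0.043]
1.097 [-0.070,-0.016,0.039]
1.148 [-0.072,-0.016,0.035]
1.199 [-0.073,-0.017,0.032]
1.249 [-0.075,-0.017,0.028]
1.300 [-0.076,-0.017,0.024]
1.350 [-0.077,-0.017,0.020]
1.401 [-0.078,-0.018,0.016]
1.451 [-0.079,-0.018,0.012]
1.502 [-0.079,-0.018,0.008]
1.552 [-0.079,-0.018,0.004]
1.603 [-0.079,-0.018,-0.001]
1.653 [-0.079,-0.018,-0.005]
1.704 [-0.079,-0.018,-0.009]
1.754 [-0.078,-0.018,-0.013]
1.804 [-0.078,-0.018,-0.017]
1.855 [-0.077,-0.017,-0.021]
1.906 [-0.076,-0.017,-0.025]
1.956 [-0.074,-0.017,-0.029]
2.006 [-0.073,-0.016,-0.033]
2.057 [-0.071,-0.016,-0.036]
2.107 [-0.069,-0.016,-0.040]
2.158 [-0.067,-0.015,-0.043]
2.208 [-0.065,-0.015,-0.047]
2.259 [-0.063,-0.014,-0.050]
2.310 [-0.060,-0.014,-0.053]
2.360 [-0.057,-0.013,-0.056]
2.411 [-0.055,-0.012,-0.059]
2.461 [-0.052,-0.012,-0.062]
2.512 [-0.048,-0.011,-0.065]
2.562 [-0.045,-0.010,-0.067]
2.613 [-0.042,-0.009,-0.069]
2.663 [-0.038,-0.009,-0.071]
2.714 [-0.035,-0.008,-0.073]
2.764 [-0.031,-0.007,-0.075]
2.815 [-0.027,-0.006,-0.076]
2.865 [-0.024,-0.005,-0.078]
2.916 [-0.020,-0.004,-0.079]
2.966 [-0.016,-0.004,-0.080]
```

```bash
python3 -m jog '[{"delta_pos":[-0.066,-0.015,0.046],"twist":[0,0,0],"fingers":9}]' 45 >/dev/null; python3 g2.py; python3 -m jog '[{"delta_pos":[-0.068,-0.015,0.043],"twist":[0,0,0],"fingers":9}]' 45 >/dev/null; python3 g2.py
```

```text
t 23.90 a 0.986 r 80.4 x 38.9 y -184.0 z 120.0 | along -11.6 out -2.2 Fx 8.4 Fy -1.9 Fz -8.2 open 12.6
t 24.00 a 1.034 r 80.2 x 35.6 y -184.0 z 121.9 | along -12.6 out -1.2 Fx 10.2 Fy -0.7 Fz -7.5 open 12.6
```

```bash
python3 -m jog '[{"delta_pos":[-0.070,-0.016,0.039],"twist":[0,0,0],"fingers":9}]' 45 >/dev/null; python3 g2.py; python3 -m jog '[{"delta_pos":[-0.072,-0.016,0.035],"twist":[0,0,0],"fingers":9}]' 45 >/dev/null; python3 g2.py;  python3 -m jog '[{"delta_pos":[-0.073,-0.017,0.032],"twist":[0,0,0],"fingers":9}]' 45 >/dev/null; python3 g2.py
```

```text
t 24.10 a 1.089 r 80.0 x 31.6 y -183.9 z 123.9 | along -8.3 out -2.5 Fx 6.2 Fy -1.8 Fz -6.0 open 12.6
t 24.20 a 1.146 r 79.6 x 27.3 y -183.9 z 125.6 | along -5.3 out -2.6 Fx 3.7 Fy -1.4 Fz -4.6 open 12.6
t 24.30 a 1.204 r 79.4 x 23.0 y -183.8 z 127.1 | along -4.3 out -3.9 Fx 2.6 Fy -2.3 Fz -5.2 open 12.8
```

```bash
python3 -m jog '[{"delta_pos":[-0.075,-0.017,0.028],"twist":[0,0,0],"fingers":9},{"delta_pos":[-0.076,-0.017,0.024],"twist":[0,0,0],"fingers":9}]' 45 >/dev/null; python3 g2.py; python3 -m jog '[{"delta_pos":[-0.077,-0.017,0.020],"twist":[0,0,0],"fingers":9},{"delta_pos":[-0.078,-0.018,0.016],"twist":[0,0,0],"fingers":9}]' 45 >/dev/null; python3 g2.py;  python3 -m jog '[{"delta_pos":[-0.079,-0.018,0.012],"twist":[0,0,0],"fingers":9},{"delta_pos":[-0.079,-0.018,0.008],"twist":[0,0,0],"fingers":9}]' 45 >/dev/null; python3 g2.py
```

```text
t 24.50 a 1.315 r 79.9 x 14.7 y -184.0 z 130.3 | along -0.9 out -4.4 Fx -0.3 Fy -0.7 Fz -4.5 open 12.6
t 24.70 a 1.418 r 80.2 x 6.7 y -184.0 z 132.3 | along 0.9 out -3.7 Fx -1.4 Fy -3.3 Fz -3.5 open 12.9
t 24.90 a 1.517 r 80.5 x -1.2 y -184.1 z 133.4 | along 1.9 out -2.1 Fx -2.0 Fy -5.1 Fz -2.0 open 12.9
```

```bash
python3 -c "
from h import *
c=cam('wrist'); cv2.imwrite('pics/w14.png',c['color'][:,:,::-1])
c=cam('scene'); crop(c,200,100,400,300,3,'pics/s14.png')"; python3 g2.py
```

```text
t 25.00 a 1.521 r 80.6 x -1.5 y -184.2 z 133.5 | along 4.0 out -1.9 Fx -4.1 Fy -3.9 Fz -1.7 open 12.7
```

View pics/w14.png

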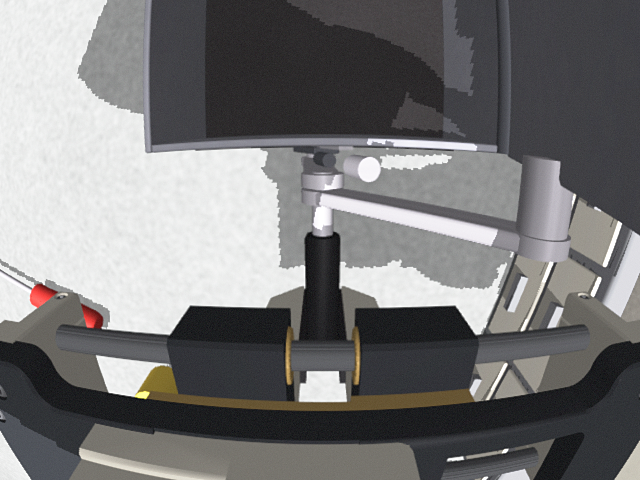

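View pics/s14.png

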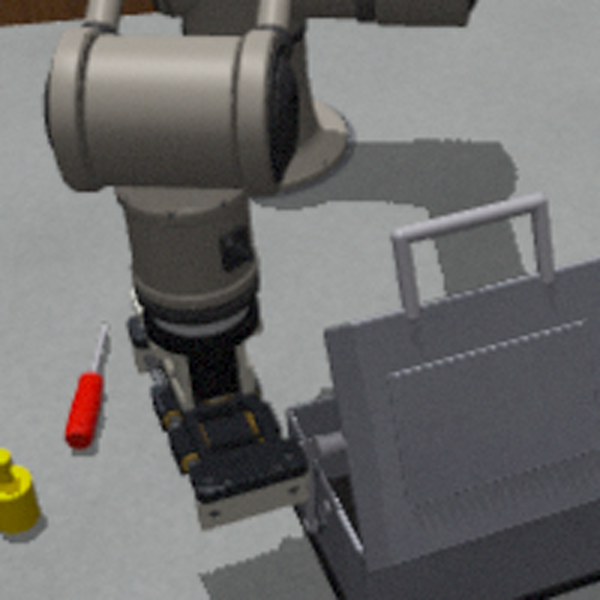

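The wrist view shows the sleeve held at (322,290), with body and links well apart and the lid coming down under control. Continuing, with a 1 mm sideways correction for the Fy.

```bash
python3 -m jog '[{"delta_pos":[-0.075,-0.038,0.004],"twist":[0,0,0],"fingers":9},{"delta_pos":[-0.079,-0.018,-0.001],"twist":[0,0,0],"fingers":9}]' 50 >/dev/null; python3 g2.py; python3 -m jog '[{"delta_pos":[-0.079,-0.018,-0.005],"twist":[0,0,0],"fingers":9},{"delta_pos":[-0.079,-0.018,-0.009],"twist":[0,0,0],"fingers":9}]' 50 >/dev/null; python3 g2.py;  python3 -m jog '[{"delta_pos":[-0.078,-0.018,-0.013],"twist":[0,0,0],"fingers":9},{"delta_pos":[-0.078,-0.018,-0.017],"twist":[0,0,0],"fingers":9}]' 50 >/dev/null; python3 g2.py
```

```text
t 25.20 a 1.616 r 80.7 x -9.1 y -184.4 z 133.6 | along 3.8 out -1.4 Fx -3.7 Fy -0.2 Fz -1.6 open 12.5
t 25.40 a 1.717 r 80.8 x -17.3 y -184.5 z 132.9 | along 3.4 out -1.8 Fx -3.1 Fy -0.2 Fz -2.3 open 12.6
t 25.60 a 1.817 r 80.9 x -25.2 y -184.8 z 131.5 | along 5.8 out 2.4 Fx -6.3 Fy -2.2 Fz 0.9 open 12.6
```

```bash
python3 -m jog '[{"delta_pos":[-0.077,-0.017,-0.021],"twist":[0,0,0],"fingers":9},{"delta_pos":[-0.076,-0.017,-0.025],"twist":[0,0,0],"fingers":9}]' 55 >/dev/null; python3 g2.py; python3 -m jog '[{"delta_pos":[-0.074,-0.017,-0.029],"twist":[0,0,0],"fingers":9},{"delta_pos":[-0.073,-0.016,-0.033],"twist":[0,0,0],"fingers":9}]' 55 >/dev/null; python3 g2.py;  python3 -m jog '[{"delta_pos":[-0.071,-0.016,-0.036],"twist":[0,0,0],"fingers":9},{"delta_pos":[-0.069,-0.016,-0.040],"twist":[0,0,0],"fingers":9}]' 55 >/dev/null; python3 g2.py
```

```text
t 25.80 a 1.921 r 81.0 x -33.3 y -185.0 z 129.1 | along 7.1 out 3.3 Fx -7.8 Fy -1.5 Fz 0.7 open 12.3
t 26.00 a 2.025 r 81.1 x -41.1 y -185.1 z 125.8 | along 7.2 out 4.2 Fx -8.3 Fy -3.4 Fz 0.6 open 12.3
t 26.20 a 2.129 r 81.1 x -48.5 y -185.1 z 121.8 | along 7.6 out 4.3 Fx -8.7 Fy -1.9 Fz -0.4 open 12.6
```

```bash
python3 -m jog '[{"delta_pos":[-0.067,-0.015,-0.043],"twist":[0,0,0],"fingers":9},{"delta_pos":[-0.065,-0.015,-0.047],"twist":[0,0,0],"fingers":9}]' 58 >/dev/null; python3 g2.py; python3 -m jog '[{"delta_pos":[-0.063,-0.014,-0.050],"twist":[0,0,0],"fingers":9},{"delta_pos":[-0.060,-0.014,-0.053],"twist":[0,0,0],"fingers":9}]' 58 >/dev/null; python3 g2.py;  python3 -m jog '[{"delta_pos":[-0.057,-0.013,-0.056],"twist":[0,0,0],"fingers":9},{"delta_pos":[-0.055,-0.012,-0.059],"twist":[0,0,0],"fingers":9}]' 58 >/dev/null; python3 g2.py
```

```text
t 26.40 a 2.232 r 81.2 x -55.4 y -185.1 z 117.1 | along 6.4 out 1.5 Fx -6.0 Fy -1.9 Fz -2.7 open 12.5
t 26.60 a 2.335 r 81.3 x -61.8 y -185.1 z 111.7 | along 7.3 out 2.5 Fx -7.0 Fy -2.5 Fz -3.3 open 12.4
t 26.80 a 2.435 r 81.4 x -67.4 y -185.1 z 105.9 | along 8.1 out 2.3 Fx -7.0 Fy -2.0 Fz -4.7 open 12.4
```

```bash
python3 -m jog '[{"delta_pos":[-0.052,-0.012,-0.062],"twist":[0,0,0],"fingers":9},{"delta_pos":[-0.048,-0.011,-0.065],"twist":[0,0,0],"fingers":9}]' 58 >/dev/null; python3 g2.py; python3 -m jog '[{"delta_pos":[-0.045,-0.010,-0.067],"twist":[0,0,0],"fingers":9},{"delta_pos":[-0.042,-0.009,-0.069],"twist":[0,0,0],"fingers":9}]' 58 >/dev/null; python3 g2.py;  python3 -m jog '[{"delta_pos":[-0.038,-0.009,-0.071],"twist":[0,0,0],"fingers":9}]' 58 >/dev/null; python3 g2.py; python3 - <<'E'
from h import *
c=cam('scene'); crop(c,200,100,420,300,3,'pics/s15.png')
E
```

```text
t 27.00 a 2.534 r 81.4 x -72.4 y -185.0 z 99.5 | along 6.3 out 1.8 Fx -5.1 Fy -1.7 Fz -4.2 open 12.2
t 27.20 a 2.632 r 81.4 x -76.5 y -184.9 z 92.7 | along 7.4 out 3.0 Fx -6.2 Fy -3.5 Fz -5.0 open 12.4
t 27.30 a 2.681 r 81.4 x -78.4 y -184.9 z 89.2 | along 7.3 out 1.1 Fx -4.2 Fy -2.0 Fz -6.1 open 12.5
```

View pics/s15.png

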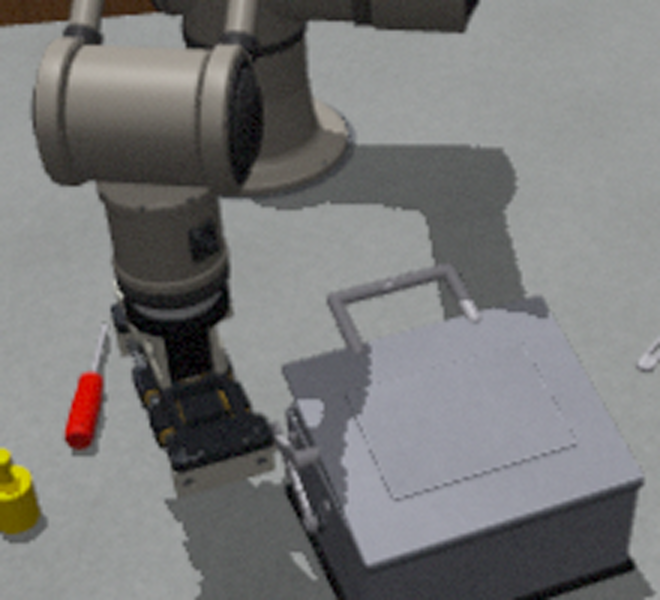

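```bash
python3 -m jog '[{"delta_pos":[-0.035,-0.008,-0.073],"twist":[0,0,0],"fingers":9},{"delta_pos":[-0.031,-0.007,-0.075],"twist":[0,0,0],"fingers":9}]' 58 >/dev/null; python3 g2.py; python3 -m jog '[{"delta_pos":[-0.027,-0.006,-0.076],"twist":[0,0,0],"fingers":9}]' 58 >/dev/null; python3 g2.py;  python3 -m jog '[{"delta_pos":[-0.024,-0.005,-0.078],"twist":[0,0,0],"fingers":9}]' 58 >/dev/null; python3 g2.py; python3 -m jog '[{"delta_pos":[-0.012,-0.003,-0.04],"twist":[0,0,0],"fingers":9}]' 58 >/dev/null; python3 g2.py
```

```text
t 27.55 a 2.774 r 81.2 x -81.3 y -185.0 z 82.2 | along 5.3 out 1.6 Fx -3.3 Fy -0.7 Fz -4.3 open 12.6
t 27.65 a 2.822 r 81.1 x -82.5 y -184.9 z 78.4 | along 4.5 out 2.4 Fx -3.7 Fy -1.4 Fz -3.5 open 12.4
t 27.75 a 2.870 r 81.0 x -83.6 y -184.9 z 74.7 | along 4.3 out 2.1 Fx -3.1 Fy -0.7 Fz -3.6 open 12.8
t 27.85 a 2.898 r 81.0 x -84.1 y -184.8 z 72.6 | along 4.7 out 1.9 Fx -3.0 Fy -1.5 Fz -4.1 open 12.2
```

```bash
python3 -m jog '[{"delta_pos":[-0.009,-0.002,-0.04],"twist":[0,0,0],"fingers":9}]' 58 >/dev/null; python3 g2.py; python3 -m jog '[{"delta_pos":[-0.008,-0.002,-0.03],"twist":[0,0,0],"fingers":9}]' 58 >/dev/null; python3 g2.py;  python3 -m jog '[{"delta_pos":[-0.004,-0.001,-0.02],"twist":[0,0,0],"fingers":9}]' 58 >/dev/null; python3 g2.py
```

```text
t 27.95 a 2.917 r 80.8 x -84.2 y -184.8 z 71.0 | along 0.2 out 3.3 Fx -3.2 Fy 0.5 Fz 0.6 open 12.3
t 28.05 a 2.922 r 80.4 x -84.0 y -185.0 z 70.5 | along -7.0 out 3.8 Fx -2.2 Fy 1.6 Fz 7.7 open 12.3
t 28.15 a 2.926 r 80.2 x -83.8 y -185.1 z 70.2 | along -9.2 out 6.2 Fx -4.1 Fy 1.8 Fz 10.3 open 12.4
```

Resistance reverses at sleeve height 0.0705, so the lid is on its seat. I'll check it by camera before letting go.

```bash
python3 -m jog '[{"delta_pos":[0.004,0.001,0.02],"twist":[0,0,0],"fingers":9}]' 58 >/dev/null; python3 g2.py; python3 - <<'E'
from h import *
c=cam('scene'); crop(c,240,180,440,330,4,'pics/s16.png'); t=cam('top'); crop(t,240,150,420,300,4,'pics/t16.png')
E
```

```text
t 28.25 a 2.917 r 80.5 x -84.0 y -185.1 z 70.9 | along -0.8 out 3.8 Fx -3.5 Fy 0.2 Fz 1.6 open 12.4
```

View pics/s16.png

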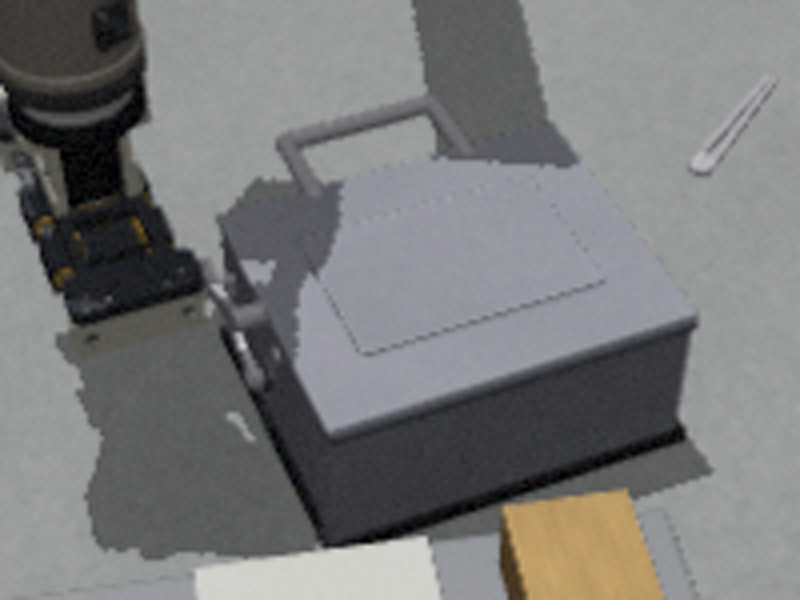

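View pics/t16.png

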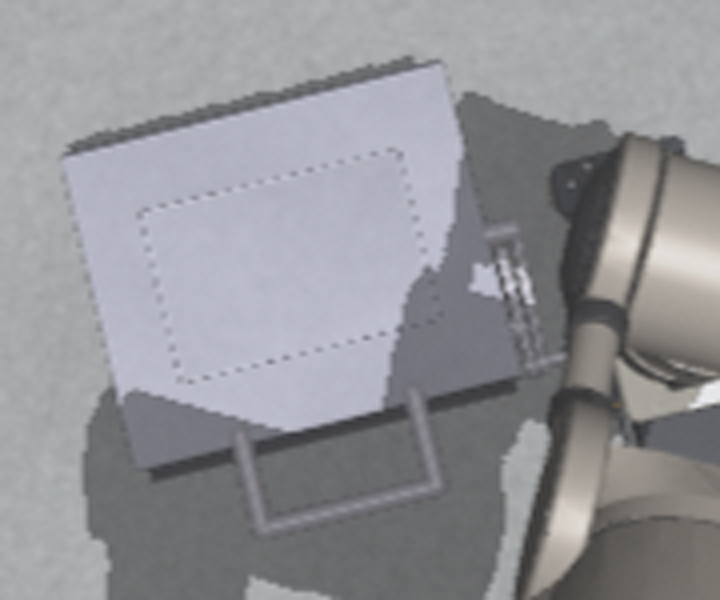

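The bar corners (scene (285,140), (432,101); top (263,527), (438,486)) are back at their starting pixels, so the lid is shut. Releasing and withdrawing upward.

```bash
python3 -m jog '[{"delta_pos":[0,0,0],"twist":[0,0,0],"fingers":40},{"delta_pos":[0,0,0],"twist":[0,0,0],"fingers":40},{"delta_pos":[0,0,0],"twist":[0,0,0],"fingers":40},{"delta_pos":[0,0,0],"twist":[0,0,0],"fingers":40}]' 20; python3 g2.py; python3 -m jog '[{"delta_pos":[0,0,0.2],"twist":[0,0,0],"fingers":40},{"delta_pos":[0,0,0.5],"twist":[0,0,0],"fingers":40},{"delta_pos":[0,0,0.6],"twist":[0,0,0],"fingers":40},{"delta_pos":[0,0,0.6],"twist":[0,0,0],"fingers":40},{"delta_pos":[0,0,0.6],"twist":[0,0,0],"fingers":40},{"delta_pos":[-0.2,-0.2,0.4],"twist":[0,0,0],"fingers":40},{"delta_pos":[-0.2,-0.2,0],"twist":[0,0,0],"fingers":40},{"delta_pos":[0,0,0],"twist":[0,0,0],"fingers":40}]' 20; python3 -m jog '[{"delta_pos":[0,0,0],"twist":[0,0,0],"fingers":40},{"delta_pos":[0,0,0],"twist":[0,0,0],"fingers":40},{"delta_pos":[0,0,0],"twist":[0,0,0],"fingers":40}]' 20; python3 - <<'E'
from h import *
st()
c=cam('scene'); cv2.imwrite('pics/s17.png',c['color'][:,:,::-1]); crop(c,240,180,440,330,4,'pics/s17c.png'); t=cam('top'); cv2.imwrite('pics/t17.png',t['color'][:,:,::-1])
E
```

```text
time: 28.75
tool_pos: [0.5827, -0.088, 0.2287]
tool_rot: [1.377, 1.57, 0.033]
contact_force: [-0.0, -0.0, -0.7]
opening: 0.0383
t 28.75 a 2.936 r 80.7 x -84.5 y -184.9 z 69.5 | along 0.7 out -0.1 Fx -0.0 Fy -0.0 Fz -0.7 open 38.3
time: 29.55
tool_pos: [0.5614, -0.109, 0.374]
tool_rot: [0.358, 1.57, -0.987]
contact_force: [-0.4, -0.5, -0.5]
opening: 0.0403
time: 29.85
tool_pos: [0.5626, -0.1078, 0.3727]
tool_rot: [-2.242, 1.569, 2.697]
contact_force: [-0.3, -0.3, -0.4]
opening: 0.0395
t 29.85 grasp [ 0.5624 -0.1077  0.2135] x-axis [-0.001  0.001 -1.   ] y-axis [ 0.974  0.225 -0.001] F [-0.3 -0.3 -0.4] open 39.5
```

View pics/s17.png

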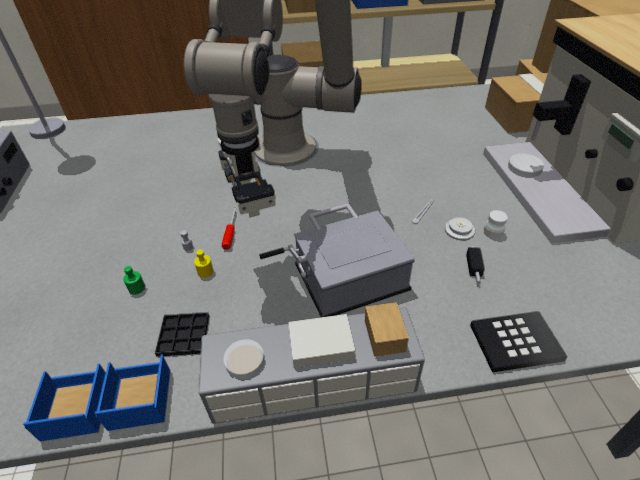

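View pics/t17.png

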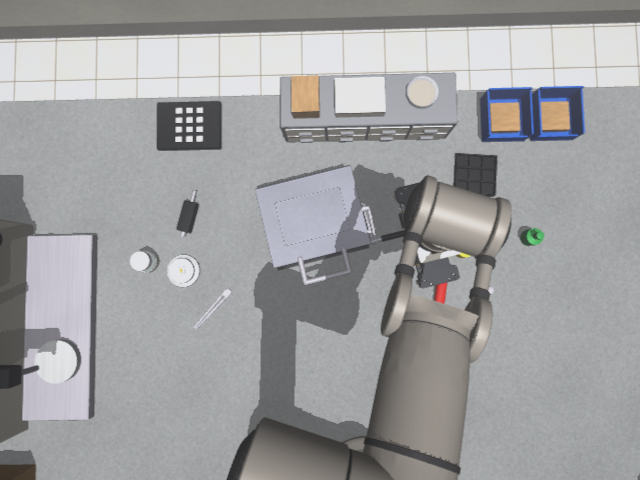

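View pics/s17c.png

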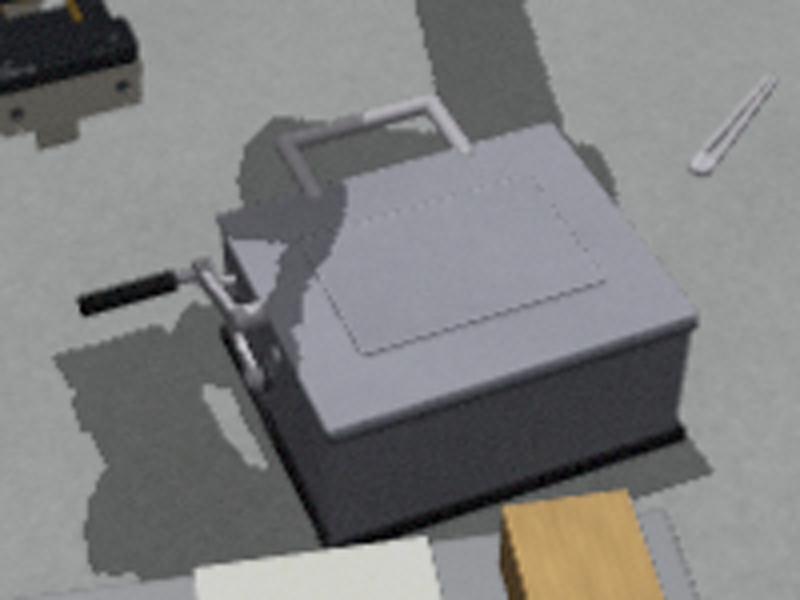

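The final views match the start. The bar corners are at crop (287,140) and (432,102), the sleeve runs from (175,280) to (86,304), and the bystanders are at their original pixels. The gripper is clear of everything, so I'm handing in.

```bash
python3 - <<'E'
from h import *
st(); print(hand_in()); 
E
```

```text
t 29.95 grasp [ 0.5625 -0.1077  0.2138] x-axis [-0.001  0.    -1.   ] y-axis [ 0.974  0.225 -0.001] F [-0.1 -0.6 -0.1] open 40.2
the job is handed in; nothing more can be done
None
```

The larger weight is inside the grey case with the lid shut, and the job was handed in at about 30 s of the 72 s.

**Opening:** I raised the lid by its bar to the firm stop, felt at about 12 N, and let it down about 9 mm. The sleeve then measured (48, 63.5) mm from the stay's pivot, against the stated locked position of (48, 65), and the lid stood by itself once I let go.

**Placing:** I carried the weight by its knob and set it on the case floor, touching at the predicted height. The wrist picture showed it upright within about 2 pixels of where it should be.

**Closing:** I broke the lock at the sleeve with about 12 N and lowered it along its circle in 4 mm rows with 4–8 N on it, less than the 10–15 N given. It came down until the seat pushed back.

**Last checks:**
- The bar and sleeve are back at their starting pixels.
- The bystanders I could see have not moved. In the final top view the arm hid part of the right-hand side, so those were checked only in the scene view.
- I could not see the weight again after the lid shut.
- The gripper is clear, with no contact force.

**Disagreements:** during the first lift the bar slid about 6 mm in the pads. This raised the radial force at the bar to about 20 N, the level at which the stay's foot may slip. It ran mostly along the lid towards the hinge, and I eased it off at once. I did not measure the stay's foot directly. In closing, the seat was felt at 70.5 mm, within 2 mm of the 69 mm measured by camera at the start.

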